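Rouse the settled polish and put it away

TASK

The polish in the bottle with the red cap has settled to the bottom. Pick the closed bottle up, turn it bottom-up in the air so that its cap points well downwards, keep it so for about a second to loosen the sediment, then stand it upright on the red pad in the dust box, setting it down without dropping it. Shut the box's clear lid completely, and leave the other bottles and the tin standing where they are.

Things in the scene. Friction and masses are not known exactly. Their poses are not given: they have to be found in the camera images.
- red_bottle: The bottle to turn over, red cap and red band low on the body, starting upright on the bench; 88 mm tall upright: straight round white body 52 mm in diameter to 57 mm height, short shoulder, closed screw cap 40 mm in diameter, 21 mm tall. Origin: centre of its underside; +z up its axis to the cap. 0.15 to 0.31 kg, balanced about 36 mm above its underside.
- blue_bottle: Like the red one but with blue cap and band; stands upright on the blue pad in the dust box. Origin: centre of its underside, +z up.
- green_bottle: Like the red one but with green cap and band; stands upright on the green pad in the dust box. Origin: centre of its underside, +z up.
- yellow_bottle: Like the red one but with yellow cap and band; stands upright on the open bench and stays there. Origin: centre of its underside, +z up.
- stone_tin: Closed round tin, 72 mm in diameter, 62 mm tall, on the bench; it stays there. Origin: centre of its underside.
- dust_box: Grey open box fixed to the bench. Origin on the bench, z up, +x to its high back, y along its length. Front wall at x = -85 mm, 48 mm high; back wall at x = +65 mm, 160 mm high; ends at y = -165 and +165 mm slope evenly between these heights. Walls and floor 5 mm thick. Three bays, no dividers, at x = +18 mm, y = -88, 0, +88 mm, a coloured pad in each; the red one is free.
- pad_red: Round red rubber pad, 68 mm in diameter, 3 mm thick, fixed on the box floor: where the red bottle belongs. Origin: centre of its underside, on the box's inner floor 5 mm above the bench; +z up.
- pad_blue: The same pad in blue, under the blue bottle. Origin: centre of its underside.
- pad_green: The same pad in green, under the green bottle. Origin: centre of its underside.
- lid (a joint): Angle of the box's flat clear lid, rad: 0 shut (lying on the sloping ends, 0.64 rad below level towards the front), 2.21 upright, 2.5 the stop. It starts at 2.34 to 2.48, leaning back, and stays by friction; 1 to 2 N at its edge moves it. Swung 0.5 rad or more past upright to the front it falls shut by itself in about 3 s. Mass 0.24 kg.
- lid_hinge (a point): Middle of the hinge line, along the top edge of the box's back wall, 160 mm above the bench; the line runs along the box's y axis.
- lid_edge (a point): Middle of the lid's free edge, 187 mm from the hinge line. The lid is a 4 mm sheet, 336 mm wide; in its middle a black finger tab, 90 mm wide, 6 mm thick, stands 20 mm beyond this edge in the plane of the lid. While open this is the top edge, about 340 mm above the bench.

How it is judged:
By the outcome, as a careful person would: the job done as asked, in the order asked, and still so for the second after the job is handed in, with the robot touching nothing.
It also fails if it takes over 61 s, if anything falls off the work surface, if the arm or the gripper's body presses on something with over 40 N, if the wrist force passes 120 N, or if a joint passes its speed limit or range.

ROBOT

A 6-joint arm with a two-finger parallel gripper is mounted at the origin on the work surface. World frame = base frame: x ahead of the robot, y to its left, z up, the work surface at z = 0. Lengths are in m, angles in rad, forces in N, time in s.
With the tool pointing down it reaches from about 0.375 to 0.975 m from the base axis. Payload 3.8 kg.
Tool frame: the origin (TCP) lies midway between the tips of the shut fingers; the grasp point (between the pads) lies 19 mm behind it; z points along the fingers, y is the line along which they close (so a half turn about z gives the same grasp; the last joint's range is limited). The gripper opens to 85 mm and grips with 20 to 120 N. Pads are 22 mm wide; open, the fingers measure 114 mm over their backs; the gripper's body (76 mm by 85 mm) begins 54 mm behind the grasp point. The pads swing forward as they close: fully open they stand 13 mm farther back than shut.
Start: joints at [-1.333, 0.264, 1.604, -0, 1.274, -0.037], TCP at [0.183, -0.65, 0.231] pointing down, gripper open.
Joint ranges: [-2.63, 2.63], [-0.94, 2.18], [0.31, 2.57], [-1.31, 4.45], [0, 2.66], [-2.55, 2.55]. Speed limits (rad/s): [2.57, 2.57, 3.14, 3.14, 3.14, 3.14].

INTERFACE

Orientations are given as a rotation vector (axis times angle).
In Python, from workcell import bot, imaging gives the robot as it stands.
- The arm moves only by the tool step_arm, never from a script. Its argument "series" is a list of rows, each an object of numbers: "grip": the closure, from -1 (fully open) to 1 (shut); "x", "y", "z": the shift along the tool's x, y, z normalised to -1 to 1, where 1 is 500 mm; "ax", "ay", "az": the turn, a rotation vector about the tool's x, y, z normalised to -1 to 1, where 1 is 30 degrees. A call has 1 to 12 rows; each row is the pose to reach, as a shift and turn from the pose commanded when the call began, along the tool's axes at that moment; what a row does not reach only later rows make up. A row lasts 1/10 s, in which the tool goes at most 50 mm and 8.59 degrees, less where a joint would pass 70% of its speed; a pose out of reach is approached as far as the arm can. A call with a number of a shift or a turn outside -1 to 1 is refused whole. A call with a gripper value outside its range is refused whole. The fingers move at their own pace and stop on an object; "force" is the grip in N (left out, the last holds). Time passes only in rows, so rows that repeat a pose let the fingers close. It gives the time, the measured TCP pose, the force, the opening and the grip force at its end, in the units of the state.
- bot.read_state(): the state, without advancing time (a new reading comes with each control period).
- imaging.read_camera(name): name is "scene" or "top" or "wrist"; returns a dict with "img" (420x560x3 uint8, red, green, blue), "fx", "fy", "cx", "cy" (pixels), "R" (3x3) and "t" (3): a world point X has camera coordinates R X + t. Camera axes: x right, y down, z forward; pixel columns grow to the right and rows downward; lengths in m; the calibration is good to about 2 mm. A picture is of the moment at which its call begins. There is no depth.
- bot.finish_job(): hands the job in; it is judged then, once.
The state is a dict: "time": time; "q": joint angles; "joint_vel": joint speeds; "joint_torque": joint torques, N m; "tool_pos": TCP position; "tcp_rot": TCP orientation; "wrist_force": force on the tool from outside, world axes, zero at the start; "torque": the same for the moment, N m; "width": opening from 0.0 (shut) to 1.0 (fully open); "grip_force": force on a finger pad.
Only numpy, scipy, OpenCV 4.12 (cv2) and the standard library are available. Lean on these libraries where they do the work, as an engineer would, in place of code of your own. Each camera call takes 0.05 s, during which the arm holds its last target. There are 200 camera calls.

## Working session

There is one attempt and no reset: what is moved stays moved. The work goes in short steps, Python scripts to look and compute and a tool call to move; the robot and the scene stay as the last step left them, time stands still between calls to the robot, and variables do not carry over. Pictures are saved under pics/ and viewed, at most 14 in all, crops included, and the job is handed in when it is done.

Besides the shell and the picture viewer there is one more tool, called after "Emit:" by a JSON object that holds its "op" and its "data". step_arm: Moves the arm, as the interface text tells. Scaled input: -1 to 1 covers 500 mm each way for a shift and 30 degrees each way for a turn. Its arguments: {"type":"object","properties":{"series":{"type":"array","items":{"type":"object","properties":{"grip":{"type":"number"},"x":{"type":"number","minimum":-1,"maximum":1},"y":{"type":"number","minimum":-1,"maximum":1},"z":{"type":"number","minimum":-1,"maximum":1},"ax":{"type":"number","minimum":-1,"maximum":1},"ay":{"type":"number","minimum":-1,"maximum":1},"az":{"type":"number","minimum":-1,"maximum":1}}}},"force":{"type":"number"}},"required":["series"]}

```bash
mkdir -p pics; ls; python3 - <<'E'
from workcell import bot, imaging
import cv2,numpy as np
ims=[]
for n in ("scene","top"):
    c=imaging.read_camera(n); cv2.imwrite(f"pics/{n}0.png",c["img"][:,:,::-1]); np.savez(f"{n}0.npz",**c)
    print(n,c["fx"],c["cx"],c["cy"],np.round(-c["R"].T@c["t"],3),np.round(c["R"],3).tolist())
s=bot.read_state();print(s)
E
```

```text
pics
scene 426.91214048732763 285.0332038082726 208.5412622541987 [ 1.234 -0.59   0.825] [[0.61, 0.792, -0.013], [0.514, -0.408, -0.754], [-0.602, 0.454, -0.657]]
top 388.62103089450164 281.56647572633375 208.69753606447168 [ 0.449 -0.096  0.933] [[-0.003, -1.0, -0.02], [-0.989, 0.006, -0.146], [0.146, 0.019, -0.989]]
{'time': 0.1, 'q': array([-1.33290406e+00,  2.64683297e-01,  1.60528381e+00,  1.30814860e-05,
        1.27369267e+00, -3.68911740e-02]), 'joint_vel': array([ 0.00053582, -0.00089633, -0.0020862 ,  0.00173538, -0.00226347,
        0.00072433]), 'joint_torque': array([ 4.07638718e-04, -5.16708291e+01, -3.68587267e+01, -3.53860258e-06,
        6.25687375e-03, -2.88643639e-05]), 'tool_pos': array([ 0.18300124, -0.64901291,  0.23005778]), 'tcp_rot': array([-3.10995041e+00, -4.29984336e-01,  3.06035845e-04]), 'wrist_force': array([0.86408978, 0.20906694, 0.52140364]), 'torque': array([-0.00505438, -0.04190221, -0.00206645]), 'grip_force': 0.0, 'width': 1.0011125413831372}
```

View pics/scene0.png

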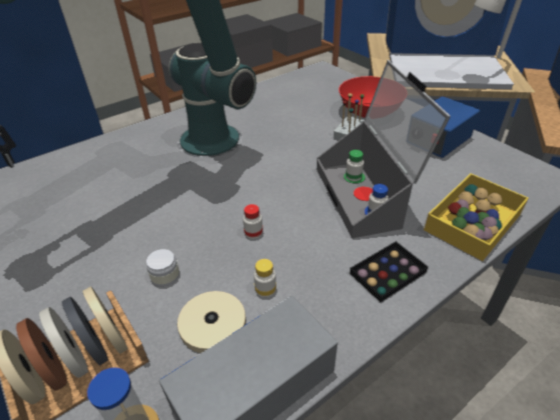

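View pics/top0.png

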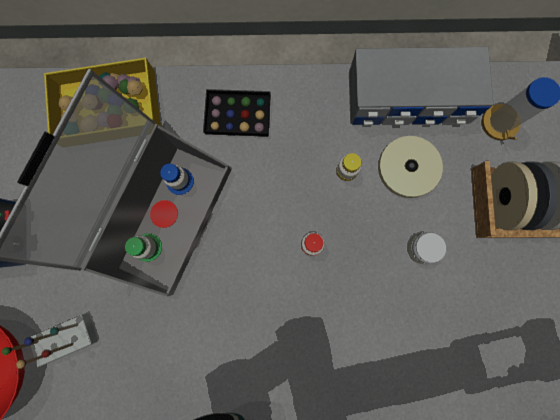

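```bash
cat > h.py <<'E'
import numpy as np, cv2
from scipy.spatial.transform import Rotation as Ro
def ray(c,p):
    d=np.array([(p[0]-c["cx"])/c["fx"],(p[1]-c["cy"])/c["fy"],1.])
    return -c["R"].T@c["t"], c["R"].T@d
def onz(c,p,z):
    o,d=ray(c,p); return o+d*(z-o[2])/d[2]
def tri(c1,p1,c2,p2):
    o1,d1=ray(c1,p1);o2,d2=ray(c2,p2)
    s=np.linalg.lstsq(np.c_[d1,-d2],o2-o1,rcond=None)[0]
    a,b=o1+s[0]*d1,o2+s[1]*d2
    return (a+b)/2,np.linalg.norm(a-b)
def blobs(c,h0,h1,box,smin=120,vmin=60,amin=30):
    hsv=cv2.cvtColor(np.ascontiguousarray(c["img"]),cv2.COLOR_RGB2HSV)
    H=hsv[:,:,0].astype(int)
    m=((H-h0)%180<=(h1-h0)%180)&(hsv[:,:,1]>smin)&(hsv[:,:,2]>vmin)
    w=np.zeros_like(m);x0,y0,x1,y1=box;w[y0:y1,x0:x1]=1
    n,l,s,ce=cv2.connectedComponentsWithStats((m&w).astype(np.uint8))
    return [(ce[i].round(1).tolist(),s[i].tolist()) for i in range(1,n) if s[i][4]>=amin]
E
python3 - <<'E'
from h import *
T=dict(np.load("top0.npz"));S=dict(np.load("scene0.npz"))
for n,h,bt,bs in (("red",(170,8),(140,190,340,265),(235,180,380,240)),("blue",(105,125),(155,155,200,200),(360,180,392,220)),("green",(50,80),(115,230,165,265),(340,145,370,190)),("yellow",(18,35),(330,145,368,185),(250,255,280,300))):
    print(n); 
    for b in blobs(T,*h,bt): print(" T",b,onz(T,b[0],.08).round(4),onz(T,b[0],.008).round(4))
    for b in blobs(S,*h,bs): print(" S",b,onz(S,b[0],.078).round(4),onz(S,b[0],.008).round(4))
print("tin",onz(T,(430,247),.062).round(3))
for n,p,z in (("hingeR",(160,125),.16),("hingeL",(83,268),.16),("frR",(231,170),.048),("frL",(170,293),.048)): print(n,onz(T,p,z).round(3))
print("tab tri",tri(T,(36,158),S,(416,82)))
E
python3 - <<'E'
import cv2,numpy as np
a=cv2.imread('pics/top0.png');b=cv2.imread('pics/scene0.png')
a=cv2.resize(a[60:300,0:240],None,fx=1.66,fy=1.66);b=cv2.resize(b[60:240,310:450],None,fx=2.8,fy=2.8)[:398]
a=a[:398];h=min(len(a),len(b));cv2.imwrite('pics/crop1.png',np.hstack([a[:h],b[:h]]))
E
```

```text
red
 T ([163.5, 213.6], [150, 200, 28, 28, 605]) [0.5653 0.1842 0.08  ] [0.5751 0.2078 0.008 ]
 T ([313.5, 242.4], [305, 234, 18, 18, 264]) [ 0.4997 -0.1488  0.08  ] [ 0.504  -0.1533  0.008 ]
 S ([362.5, 192.9], [354, 187, 19, 14, 202]) [0.6297 0.1356 0.078 ] [0.5731 0.2035 0.008 ]
 S ([251.3, 211.0], [244, 204, 15, 15, 168]) [ 0.5007 -0.1492  0.078 ] [ 0.432 -0.108  0.008]
 S ([253.4, 233.7], [245, 230, 17, 7, 49]) [ 0.5751 -0.1935  0.078 ] [ 0.5134 -0.1564  0.008 ]
blue
 T ([168.7, 172.0], [160, 163, 19, 19, 261]) [0.6603 0.1763 0.08  ] [0.6782 0.1992 0.008 ]
 T ([182.8, 185.8], [167, 169, 26, 26, 156]) [0.6282 0.1431 0.08  ] [0.6433 0.1632 0.008 ]
 S ([379.9, 189.9], [373, 184, 15, 14, 163]) [0.6504 0.1831 0.078 ] [0.5958 0.2554 0.008 ]
green
 T ([133.8, 246.1], [125, 237, 19, 18, 256]) [0.4933 0.2472 0.08  ] [0.4971 0.2761 0.008 ]
 T ([154.6, 251.0], [140, 237, 22, 24, 96]) [0.4824 0.2005 0.08  ] [0.4852 0.2255 0.008 ]
 S ([355.6, 154.8], [350, 150, 13, 11, 114]) [0.4834 0.2537 0.078 ] [0.4131 0.3327 0.008 ]
 S ([357.9, 177.2], [348, 175, 16, 7, 37]) [0.5702 0.1771 0.078 ] [0.508  0.2489 0.008 ]
yellow
 T ([351.6, 162.3], [343, 153, 18, 19, 259]) [ 0.6793 -0.2372  0.08  ] [ 0.6988 -0.2492  0.008 ]
 T ([342.7, 176.4], [337, 167, 15, 14, 35]) [ 0.647  -0.2164  0.08  ] [ 0.6637 -0.2266  0.008 ]
 S ([263.7, 267.3], [256, 259, 16, 18, 231]) [ 0.6812 -0.2374  0.078 ] [ 0.6294 -0.2044  0.008 ]
 S ([265.4, 292.0], [256, 288, 19, 7, 52]) [ 0.7412 -0.2756  0.078 ] [ 0.695  -0.2462  0.008 ]
tin [ 0.489 -0.408  0.062]
hingeR [0.741 0.173 0.16 ]
hingeL [0.446 0.315 0.16 ]
frR [0.672 0.04  0.048]
frL [0.39  0.173 0.048]
tab tri (array([0.61714684, 0.29974418, 0.35057517]), np.float64(0.000686368137740667))
```

View pics/crop1.png

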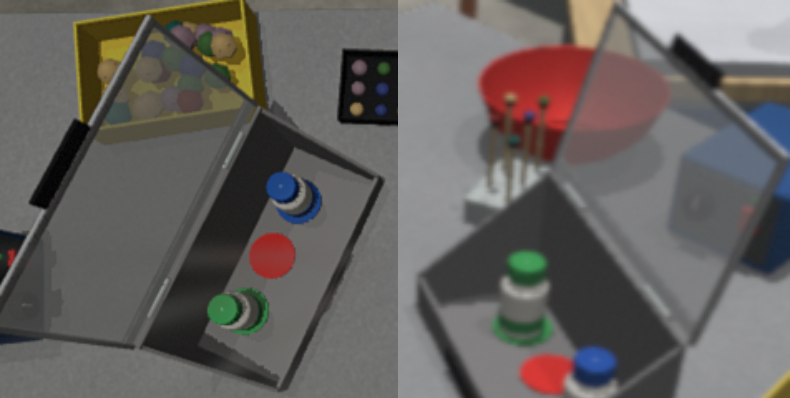

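```bash
cat >> h.py <<'E'
def pose(a,h):  # tool pitch a below level, heading h (deg); y level, to the right
    a,h=np.radians([a,h]); z=np.array([np.cos(a)*np.cos(h),np.cos(a)*np.sin(h),-np.sin(a)])
    y=np.array([np.sin(h),-np.cos(h),0]); return np.c_[np.cross(y,z),y,z]
def delta(s,p,R,frac=1):
    R0=Ro.from_rotvec(s["tcp_rot"]).as_matrix()
    d=R0.T@(np.array(p)-s["tool_pos"])*frac
    r=Ro.from_matrix(R0.T@R).as_rotvec(degrees=True)*frac
    print("shift",(d/.5).round(4),"turn",(r/30).round(4),"rows",np.ceil(max(np.linalg.norm(d)/.05,np.linalg.norm(r)/8.59)))
E
python3 - <<'E'
from h import *; from workcell import bot
s=bot.read_state()
R=pose(40,-16.6);G=np.array([.5,-.149,.044]);P=G+(.022-.12)*R[:,2];print(P)
delta(s,P,R);delta(s,P,R,.5)
E
```

```text
[ 0.42805647 -0.1275527   0.10699319]
shift [ 0.7547 -0.8703  0.248 ] turn [-0.4737  1.622   1.0065] rows 12.0
shift [ 0.3773 -0.4352  0.124 ] turn [-0.2369  0.811   0.5032] rows 6.0
```

Emit:
{"op": "step_arm", "data": {"series": [{"x": 0.377,"y": -0.435,"z": 0.1,"ax": -0.237,"ay": 0.811,"az": 0.503,"grip": -1},{"x": 0.377,"y": -0.435,"z": 0.1,"ax": -0.237,"ay": 0.811,"az": 0.503,"grip": -1},{"x": 0.377,"y": -0.435,"z": 0.1,"ax": -0.237,"ay": 0.811,"az": 0.503,"grip": -1},{"x": 0.377,"y": -0.435,"z": 0.1,"ax": -0.237,"ay": 0.811,"az": 0.503,"grip": -1},{"x": 0.377,"y": -0.435,"z": 0.1,"ax": -0.237,"ay": 0.811,"az": 0.503,"grip": -1},{"x": 0.377,"y": -0.435,"z": 0.1,"ax": -0.237,"ay": 0.811,"az": 0.503,"grip": -1},{"x": 0.377,"y": -0.435,"z": 0.1,"ax": -0.237,"ay": 0.811,"az": 0.503,"grip": -1}]}}

```text
time: 0.8
tool_pos: [0.3057, -0.3826, 0.1782]
tcp_rot: [3.012, 0.015, 0.666]
wrist_force: [-0.7, 0.2, -0.4]
width: 0.997
grip_force: 0.0
```

```bash
python3 - <<'E'
from h import *; from workcell import bot
s=bot.read_state()
R=pose(40,-16.6);G=np.array([.5,-.149,.044]);P=G+(.022-.12)*R[:,2]
print(s["q"].round(3),s["tool_pos"],s["time"]);delta(s,P,R)
E
```

```text
[-1.221 -0.21   2.255  0.485  0.944  0.082] [ 0.30566901 -0.38260518  0.17815246] 0.8
shift [ 0.1732 -0.5181  0.2047] turn [-0.2483  0.8139  0.5054] rows 6.0
```

```bash
cat >> h.py <<'E'
def Rz(a): return Ro.from_euler('z',a).as_matrix()
def Ry(a): return Ro.from_euler('y',a).as_matrix()
def fk(q,k):  # k=h,L1,L2,L3,a1,a3
    R=Rz(q[0]);p=np.array([0,0,k[0]])+R@[k[4],0,0]
    R=R@Ry(q[1]);p=p+R@[0,0,k[1]]
    R=R@Ry(q[2]);p=p+R@[k[5],0,k[2]]
    R=R@Rz(q[3])@Ry(q[4]);p=p+R@[0,0,k[3]]
    return p,R@Rz(q[5])
E
python3 - <<'E'
from h import *
from scipy.optimize import least_squares
Q=[[-1.33290406e+00,  2.64683297e-01,  1.60528381e+00,0,1.27369267e+00, -3.68911740e-02]]
P=[[ 0.18300124, -0.64901291,  0.23005778]];V=[[-3.10995041e+00, -4.29984336e-01,  3.06035845e-04]]
from workcell import bot
s=bot.read_state();Q.append(s["q"]);P.append(s["tool_pos"]);V.append(s["tcp_rot"])
for q,v in zip(Q,V):print(fk(q,[0]*6)[1].round(3).tolist(),Ro.from_rotvec(v).as_matrix().round(3).tolist())
for z in (0,1):
    f=lambda k:np.r_[np.ravel([fk(q,[*k,0,0] if not z else k)[0]-p for q,p in zip(Q,P)]),1e-3*(np.array(k[:4])-[.3,.45,.45,.2])]
    r=least_squares(f,[.3,.45,.45,.2]+[0,0]*z);print(r.x.round(4),f(r.x).round(4))
E
```

```text
[[-0.271, 0.962, -0.0], [0.962, 0.271, 0.002], [0.002, 0.0, -1.0]] [[0.962, 0.271, -0.0], [0.271, -0.962, 0.002], [0.0, -0.002, -1.0]]
[[0.003, 0.907, 0.421], [0.998, 0.022, -0.053], [-0.058, 0.421, -0.905]] [[0.907, -0.003, 0.421], [0.022, -0.998, -0.053], [0.421, 0.058, -0.905]]
[0.2811 0.5392 0.5586 0.4105] [-0.0242 -0.0061 -0.0037 -0.0009 -0.0008  0.0037 -0.      0.0001  0.0001
  0.0002]
[ 0.2857  0.5402  0.6007  0.4136 -0.0448 -0.0143] [-0.0242 -0.0059 -0.     -0.     -0.      0.     -0.      0.0001  0.0002
  0.0002]
```

```bash
cat >> h.py <<'E'
def fk2(q,k):  # adds lateral offset k[6]
    p,R=fk(q,k); return p+Rz(q[0])@[0,k[6],0],R@Rz(np.pi/2)
LO=np.array([-2.63,-.94,.31,-1.31,0.0,-2.55]);HI=np.array([2.63,2.18,2.57,4.45,2.66,2.55])
from scipy.optimize import least_squares
def ik(p,R,k,q0):
    def f(q):
        a,B=fk2(q,k); return np.r_[(a-p)*3,Ro.from_matrix(B.T@R).as_rotvec()]
    r=least_squares(f,np.clip(q0,LO+.01,HI-.01),bounds=(LO,HI)); return r.x,np.abs(r.fun).max()
E
python3 - <<'E'
from h import *
Q=[[-1.33290406e+00,  2.64683297e-01,  1.60528381e+00,0,1.27369267e+00, -3.68911740e-02]]
P=[[ 0.18300124, -0.64901291,  0.23005778]]
from workcell import bot
s=bot.read_state();Q.append(s["q"]);P.append(s["tool_pos"])
f=lambda k:np.r_[np.ravel([fk2(q,[*k[:4],0,0,k[4]])[0]-p for q,p in zip(Q,P)])*100,1e-2*(np.array(k[:4])-[.3,.45,.45,.2])]
r=least_squares(f,[.3,.45,.45,.2,0.02]);k=np.r_[r.x[:4],0,0,r.x[4]];print(k.round(4),f(r.x).round(3));np.save("k.npy",k)
rng=np.random.default_rng(0)
def best(p,R,n=12):
    o=[]
    for i in range(n):
        q,e=ik(p,R,k,rng.uniform(LO,HI))
        if e<.003:o.append(q)
    return o
for h in range(-60,121,30):
    R=pose(40,h);G=np.array([.5,-.149,.044])
    for q in best(G+.022*R[:,2],R)[:2]:print("grasp",h,q.round(2),np.min([q-LO,HI-q]).round(2))
for h in range(20,100,15):
    R=pose(40,h);G=np.array([.575,.207,.054])
    for q in best(G+.022*R[:,2],R)[:2]:print("place",h,q.round(2),np.min([q-LO,HI-q]).round(2))
E
```

```text
[0.2497 0.5126 0.5656 0.3477 0.     0.     0.0249] [ 0.     0.    -0.    -0.    -0.     0.    -0.001  0.001  0.001  0.001]
grasp 30 [-0.83  0.24  2.4   1.35  0.87 -0.91] 0.17
grasp 30 [-0.83  0.24  2.4   1.35  0.87 -0.91] 0.17
grasp 60 [-0.82  0.41  2.13  0.93  1.15 -0.94] 0.44
grasp 60 [-0.82  0.41  2.13  0.93  1.15 -0.94] 0.44
grasp 90 [-0.71  0.56  1.88  0.63  1.4  -1.05] 0.69
grasp 90 [-0.71  0.56  1.88  0.63  1.4  -1.05] 0.69
grasp 120 [-0.56  0.67  1.67  0.36  1.6  -1.23] 0.9
grasp 120 [-0.56  0.67  1.67  0.36  1.6  -1.23] 0.9
place 20 [ 0.27  0.16  2.47  2.98  0.36 -1.47] 0.1
place 20 [ 0.27  0.16  2.47  2.98  0.36 -1.47] 0.1
place 35 [ 0.1   0.18  2.44  2.18  0.47 -1.01] 0.13
place 35 [ 0.1   0.18  2.44  2.18  0.47 -1.01] 0.13
place 50 [-0.02  0.24  2.36  1.7   0.65 -0.84] 0.21
place 50 [-0.02  0.24  2.36  1.7   0.65 -0.84] 0.21
place 65 [-0.09  0.32  2.25  1.38  0.82 -0.79] 0.32
place 65 [-0.09  0.32  2.25  1.38  0.82 -0.79] 0.32
place 80 [-0.12  0.4   2.11  1.15  0.99 -0.8 ] 0.46
place 80 [-0.12  0.4   2.11  1.15  0.99 -0.8 ] 0.46
place 95 [-0.11  0.49  1.97  0.96  1.16 -0.83] 0.6
place 95 [-0.11  0.49  1.97  0.96  1.16 -0.83] 0.6
```

```bash
cat > inv.py <<'E'
from h import *
k=np.load("k.npy")
h0=80;R0=pose(40,h0);q0,_=ik(np.array([.5,-.149,.044])+.022*R0[:,2],R0,k,[-.75,.5,2,.7,1.3,-1])
for hh in (80,40,0):
 for p in ([.5,-.15,.45],[.6,-.1,.45],[.65,0,.4],[.65,0,.55],[.75,0,.45],[.6,.1,.5]):
  R=pose(40,hh)
  q=q0;ok=True
  for t in np.linspace(0,1,9)[1:]:
    q,e=ik(np.array([.5,-.14,.05])*(1-t)+np.array(p)*t,pose(40,h0+(hh-h0)*t),k,q);ok&=e<.004
  if not ok: print(hh,p,"lift fail");continue
  for sg in (1,-1):
    qq=q;m=9;st=0;em=0
    f=np.array([np.cos(np.radians(hh)),np.sin(np.radians(hh)),0])
    for a in range(9,181,9):
        n,e=ik(np.array(p),Ro.from_rotvec(f*np.radians(a)*sg).as_matrix()@R,k,qq)
        em=max(em,e);st=max(st,np.abs(n-qq).max());qq=n;m=min(m,np.min([qq-LO,HI-qq]))
        if e>.02:break
    if em<.01:print(hh,p,sg,"end",a,"err",em.round(4),"step",st.round(2),"margin",m.round(2),q.round(2),qq.round(2))
E
python3 inv.py
```

```text
80 [0.5, -0.15, 0.45] 1 end 180 err 0.0 step 0.18 margin 0.02 [-0.78  0.1   1.62  0.73  1.91 -0.53] [-0.78  0.57  1.94  1.62  2.46  2.46]
80 [0.6, -0.1, 0.45] 1 end 180 err 0.0 step 0.17 margin 0.04 [-0.62  0.2   1.51  0.79  1.81 -0.4 ] [-0.62  0.63  1.82  1.79  2.35  2.51]
80 [0.65, 0, 0.4] 1 end 180 err 0.0 step 0.15 margin 0.17 [-0.45  0.21  1.59  0.83  1.63 -0.35] [-0.45  0.71  1.82  1.84  2.27  2.38]
80 [0.6, 0.1, 0.5] 1 end 180 err 0.0 step 0.14 margin 0.11 [-0.33  0.02  1.62  0.86  1.64 -0.15] [-0.33  0.44  2.02  1.97  2.18  2.44]
40 [0.5, -0.15, 0.45] 1 end 180 err 0.0 step 0.14 margin 0.26 [-0.88 -0.25  1.95  0.88  1.5  -0.11] [-0.88  0.36  2.31  1.93  2.18  2.16]
40 [0.6, -0.1, 0.45] 1 end 180 err 0.0 step 0.13 margin 0.35 [-0.65 -0.16  1.87  0.89  1.31  0.03] [-0.65  0.41  2.22  2.12  2.07  2.14]
40 [0.65, 0, 0.4] 1 end 180 err 0.0 step 0.13 margin 0.35 [-0.42 -0.14  1.95  0.9   1.07  0.11] [-0.42  0.52  2.22  2.26  2.05  1.98]
40 [0.65, 0, 0.55] 1 end 180 err 0.0 step 0.12 margin 0.32 [-0.42 -0.17  1.71  0.81  1.25  0.33] [-0.42  0.2   2.22  2.35  1.84  2.23]
40 [0.75, 0,
[... 221 characters left out ...]
-0.24  0.19  2.38  2.44  1.87  2.04]
0 [0.6, -0.1, 0.45] 1 end 180 err 0.0 step 0.2 margin 0.08 [-0.36 -0.44  2.08  0.43  0.71  0.99] [-0.36  0.25  2.49  2.85  1.89  1.72]
0 [0.65, 0, 0.4] 1 end 180 err 0.0 step 0.33 margin 0.16 [-0.06 -0.34  2.11  0.1   0.51  1.44] [-0.06  0.43  2.41  3.09  1.96  1.59]
0 [0.65, 0, 0.55] 1 end 180 err 0.0 step 0.24 margin 0.16 [-0.06 -0.36  1.85  0.07  0.78  1.48] [-0.06  0.04  2.41  3.09  1.58  1.61]
0 [0.75, 0, 0.45] 1 end 180 err 0.0 step 0.29 margin 0.35 [-0.05 -0.15  1.87  0.08  0.55  1.47] [-0.05  0.41  2.22  3.1   1.76  1.6 ]
0 [0.6, 0.1, 0.5] 1 end 180 err 0.0 step 0.28 margin 0.06 [ 0.22 -0.44  1.99 -0.25  0.74  1.9 ] [0.22 0.1  2.49 3.31 1.73 1.46]
```

```bash
python3 - <<'E'
from h import *; from workcell import bot
s=bot.read_state();k=np.load("k.npy");print(fk2(s["q"],k)[0]-s["tool_pos"])
R=pose(40,80);G=np.array([.5,-.149,.044]);P=G+(.022-.14)*R[:,2];print(P)
delta(s,P,R);delta(s,P,R,.5);delta(s,P,R,.33)
E
```

```text
[-9.75209676e-07 -8.74278221e-07  3.84068093e-06]
[ 0.48430338 -0.23801997  0.11984894]
shift [ 0.2813 -0.2964  0.2406] turn [ 1.7117  0.7707 -2.0818] rows 10.0
shift [ 0.1406 -0.1482  0.1203] turn [ 0.8559  0.3854 -1.0409] rows 5.0
shift [ 0.0928 -0.0978  0.0794] turn [ 0.5649  0.2543 -0.687 ] rows 4.0
```

Emit:
{"op": "step_arm", "data": {"series": [{"x": 0.14,"y": -0.15,"z": 0.09,"ax": 0.82,"ay": 0.37,"az": -1.0,"grip": -1},{"x": 0.14,"y": -0.15,"z": 0.09,"ax": 0.82,"ay": 0.37,"az": -1.0,"grip": -1},{"x": 0.14,"y": -0.15,"z": 0.09,"ax": 0.82,"ay": 0.37,"az": -1.0,"grip": -1},{"x": 0.14,"y": -0.15,"z": 0.09,"ax": 0.82,"ay": 0.37,"az": -1.0,"grip": -1},{"x": 0.14,"y": -0.15,"z": 0.09,"ax": 0.82,"ay": 0.37,"az": -1.0,"grip": -1},{"x": 0.14,"y": -0.15,"z": 0.09,"ax": 0.82,"ay": 0.37,"az": -1.0,"grip": -1}]}}

```text
time: 1.4
tool_pos: [0.3888, -0.3177, 0.1644]
tcp_rot: [-2.633, -0.881, -0.837]
wrist_force: [-0.6, 0.0, 0.0]
width: 0.994
grip_force: 0.0
```

```bash
python3 - <<'E'
from h import *; from workcell import bot
s=bot.read_state();k=np.load("k.npy");print(fk2(s["q"],k)[0]-s["tool_pos"],s["q"].round(2),s["tool_pos"])
R=pose(40,80);G=np.array([.5,-.149,.044]);P=G+(.022-.14)*R[:,2]
delta(s,P,R);delta(s,P,R,.5)
E
```

```text
[ 1.39030612e-04 -3.15533328e-04 -1.22649758e-05] [-1.14  0.08  2.08  0.64  1.26 -0.51] [ 0.38879708 -0.31773055  0.16438441]
shift [ 0.148  -0.0049  0.2188] turn [ 0.9032  0.4094 -1.0843] rows 6.0
shift [ 0.074  -0.0025  0.1094] turn [ 0.4516  0.2047 -0.5422] rows 3.0
```

Model is good. Continue to the pre-grasp.

Emit:
{"op": "step_arm", "data": {"series": [{"x": 0.148,"y": -0.005,"z": 0.219,"ax": 0.83,"ay": 0.376,"az": -1.0},{"x": 0.148,"y": -0.005,"z": 0.219,"ax": 0.83,"ay": 0.376,"az": -1.0},{"x": 0.148,"y": -0.005,"z": 0.219,"ax": 0.83,"ay": 0.376,"az": -1.0},{"x": 0.148,"y": -0.005,"z": 0.219,"ax": 0.83,"ay": 0.376,"az": -1.0},{"x": 0.148,"y": -0.005,"z": 0.219,"ax": 0.83,"ay": 0.376,"az": -1.0},{"x": 0.148,"y": -0.005,"z": 0.219,"ax": 0.83,"ay": 0.376,"az": -1.0},{"x": 0.148,"y": -0.005,"z": 0.219,"ax": 0.83,"ay": 0.376,"az": -1.0}]}}

```text
validation failed for argument at $.se...
```

```bash
python3 - <<'E'
from h import *; from workcell import bot,imaging
s=bot.read_state();print(s["q"].round(2),s["tool_pos"],s["time"])
R=pose(40,80);G=np.array([.5,-.149,.044]);P=G+.022*R[:,2]
delta(s,P,R)
c=imaging.read_camera("wrist");cv2.imwrite("pics/w1.png",c["img"][:,:,::-1])
for b in blobs(c,170,8,(0,0,560,420)):print(b,onz(c,b[0],.08).round(4))
E
```

```text
[-1.14  0.08  2.08  0.64  1.26 -0.51] [ 0.38879708 -0.31773055  0.16438441] 1.4
shift [ 0.1666 -0.1409  0.4629] turn [ 0.9032  0.4094 -1.0843] rows 6.0
([205.1, 71.2], [180, 46, 51, 52, 2038]) [ 0.4992 -0.1522  0.08  ]
([223.9, 130.8], [195, 107, 51, 34, 457]) [ 0.4634 -0.2045  0.08  ]
```

View pics/w1.png

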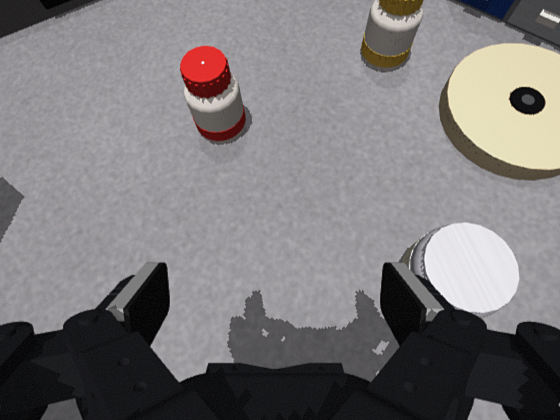

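The arm did not move: that call was refused. The only difference I can see from the calls that worked is the missing grip value, so I'll put it back. The wrist picture, taken from the old pose, shows the red cap at (205,71), upright and clear, with the tin at (465,270). It measures (0.499, -0.152), which agrees with the other views.

Emit:
{"op": "step_arm", "data": {"series": [{"x": 0.148,"y": -0.005,"z": 0.219,"ax": 0.83,"ay": 0.376,"az": -1.0,"grip": -1},{"x": 0.148,"y": -0.005,"z": 0.219,"ax": 0.83,"ay": 0.376,"az": -1.0,"grip": -1},{"x": 0.148,"y": -0.005,"z": 0.219,"ax": 0.83,"ay": 0.376,"az": -1.0,"grip": -1},{"x": 0.148,"y": -0.005,"z": 0.219,"ax": 0.83,"ay": 0.376,"az": -1.0,"grip": -1},{"x": 0.148,"y": -0.005,"z": 0.219,"ax": 0.83,"ay": 0.376,"az": -1.0,"grip": -1},{"x": 0.148,"y": -0.005,"z": 0.219,"ax": 0.83,"ay": 0.376,"az": -1.0,"grip": -1},{"x": 0.148,"y": -0.005,"z": 0.219,"ax": 0.83,"ay": 0.376,"az": -1.0,"grip": -1}]}}

```text
time: 2.15
tool_pos: [0.484, -0.2357, 0.1206]
tcp_rot: [-1.94, -1.525, -0.872]
wrist_force: [-0.3, 0.2, 0.2]
width: 0.997
grip_force: 0.0
```

```bash
python3 - <<'E'
from h import *; from workcell import bot,imaging
s=bot.read_state();print(s["q"].round(2),s["tool_pos"],s["time"])
R=pose(40,80);G=np.array([.4995,-.1495,.045]);P=G+.022*R[:,2]
delta(s,P,R)
E
```

```text
[-0.9   0.44  1.83  0.63  1.5  -0.91] [ 0.48397743 -0.23569142  0.12062284] 2.15
shift [ 0.002  -0.0102  0.2752] turn [ 0.0751  0.038  -0.0876] rows 3.0
```

Emit:
{"op": "step_arm", "data": {"series": [{"x": 0.002,"y": -0.01,"z": 0.05,"ax": 0.075,"ay": 0.038,"az": -0.088,"grip": -1},{"x": 0.002,"y": -0.01,"z": 0.1,"ax": 0.075,"ay": 0.038,"az": -0.088,"grip": -1},{"x": 0.002,"y": -0.01,"z": 0.15,"ax": 0.075,"ay": 0.038,"az": -0.088,"grip": -1},{"x": 0.002,"y": -0.01,"z": 0.2,"ax": 0.075,"ay": 0.038,"az": -0.088,"grip": -1},{"x": 0.002,"y": -0.01,"z": 0.24,"ax": 0.075,"ay": 0.038,"az": -0.088,"grip": -1},{"x": 0.002,"y": -0.01,"z": 0.265,"ax": 0.075,"ay": 0.038,"az": -0.088,"grip": -1},{"x": 0.002,"y": -0.01,"z": 0.275,"ax": 0.075,"ay": 0.038,"az": -0.088,"grip": -1},{"x": 0.002,"y": -0.01,"z": 0.275,"ax": 0.075,"ay": 0.038,"az": -0.088,"grip": -1}]}}

```text
time: 2.95
tool_pos: [0.5021, -0.1328, 0.0315]
tcp_rot: [-1.867, -1.571, -0.873]
wrist_force: [-0.4, 0.4, 0.6]
width: 0.998
grip_force: 0.0
```

```bash
python3 - <<'E'
from h import *; from workcell import bot,imaging
s=bot.read_state();print(s["tool_pos"],s["time"],s["wrist_force"].round(1))
R=pose(40,80);G=np.array([.4995,-.1495,.045]);P=G+.022*R[:,2]
delta(s,P,R)
c=imaging.read_camera("wrist");cv2.imwrite("pics/w2.png",c["img"][:,:,::-1])
E
```

```text
[ 0.50208824 -0.13283959  0.03149143] 2.95 [-0.4  0.4  0.6]
shift [-0.001   0.0007  0.0008] turn [-0.0015 -0.0014  0.0046] rows 1.0
```

View pics/w2.png

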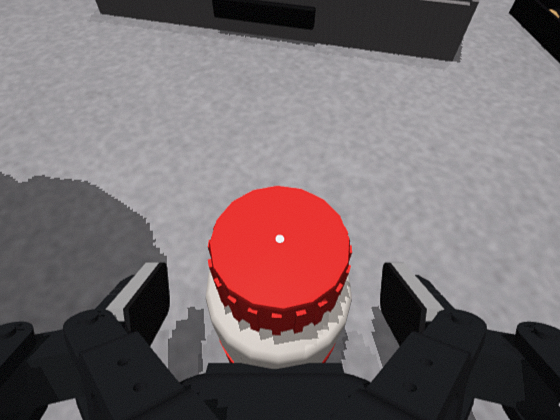

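The bottle sits centred between the open fingers, cap at (280,245), with the pads either side at about x=165 and 385. I'm closing the gripper now.

Emit:
{"op": "step_arm", "data": {"series": [{"grip": 1},{"grip": 1},{"grip": 1},{"grip": 1},{"grip": 1},{"grip": 1},{"grip": 1},{"grip": 1}], "force": 50}}

```text
validation failed for argument at $.se...
```

Emit:
{"op": "step_arm", "data": {"series": [{"x": 0,"y": 0,"z": 0,"ax": 0,"ay": 0,"az": 0,"grip": 1},{"x": 0,"y": 0,"z": 0,"ax": 0,"ay": 0,"az": 0,"grip": 1},{"x": 0,"y": 0,"z": 0,"ax": 0,"ay": 0,"az": 0,"grip": 1},{"x": 0,"y": 0,"z": 0,"ax": 0,"ay": 0,"az": 0,"grip": 1},{"x": 0,"y": 0,"z": 0,"ax": 0,"ay": 0,"az": 0,"grip": 1},{"x": 0,"y": 0,"z": 0,"ax": 0,"ay": 0,"az": 0,"grip": 1},{"x": 0,"y": 0,"z": 0,"ax": 0,"ay": 0,"az": 0,"grip": 1},{"x": 0,"y": 0,"z": 0,"ax": 0,"ay": 0,"az": 0,"grip": 1}], "force": 50}}

```text
time: 3.8
tool_pos: [0.5031, -0.1339, 0.0319]
tcp_rot: [-1.867, -1.572, -0.874]
wrist_force: [-0.1, -2.8, 5.2]
width: 0.595
grip_force: 52.5
```

```bash
python3 - <<'E'
from h import *; from workcell import bot,imaging
s=bot.read_state();print(s["tool_pos"],s["time"],s["wrist_force"].round(1),s["width"],s["grip_force"])
# lift: mid waypoint and inversion pose
delta(s,s["tool_pos"]+[0,0,.1],pose(40,80))
delta(s,[.56,-.11,.28],pose(40,60))
E
```

```text
[ 0.50312642 -0.13392889  0.03190118] 3.8 [-0.1 -2.8  5.2] 0.5948996682362405 52.51822060905397
shift [ 0.1533  0.0006 -0.1285] turn [ 0.0005 -0.0012  0.0074] rows 2.0
shift [ 0.4229  0.1054 -0.2674] turn [-0.5104 -0.0022  0.4357] rows 6.0
```

Emit:
{"op": "step_arm", "data": {"series": [{"x": 0.04,"y": 0,"z": -0.034,"ax": 0,"ay": 0,"az": 0,"grip": 1},{"x": 0.1,"y": 0,"z": -0.084,"ax": 0,"ay": 0,"az": 0,"grip": 1},{"x": 0.153,"y": 0,"z": -0.128,"ax": 0,"ay": 0,"az": 0,"grip": 1},{"x": 0.25,"y": 0.04,"z": -0.18,"ax": -0.2,"ay": 0,"az": 0.17,"grip": 1},{"x": 0.34,"y": 0.07,"z": -0.22,"ax": -0.35,"ay": 0,"az": 0.3,"grip": 1},{"x": 0.423,"y": 0.105,"z": -0.267,"ax": -0.51,"ay": 0,"az": 0.436,"grip": 1},{"x": 0.423,"y": 0.105,"z": -0.267,"ax": -0.51,"ay": 0,"az": 0.436,"grip": 1},{"x": 0.423,"y": 0.105,"z": -0.267,"ax": -0.51,"ay": 0,"az": 0.436,"grip": 1}]}}

```text
time: 4.6
tool_pos: [0.5597, -0.1091, 0.2806]
tcp_rot: [-2.18, -1.264, -1.017]
wrist_force: [0.8, -0.9, -3.4]
width: 0.595
grip_force: 52.9
```

```bash
python3 - <<'E'
from h import *; from workcell import bot,imaging
s=bot.read_state();print(s["q"].round(2),s["tool_pos"],s["time"],s["wrist_force"].round(1),s["width"],s["grip_force"])
delta(s,[.68,-.05,.45],pose(40,40))
E
```

```text
[-0.72  0.08  1.96  0.86  1.41 -0.49] [ 0.55972122 -0.10910935  0.2805906 ] 4.6 [ 0.8 -0.9 -3.4] 0.5947991618820297 52.909252610988915
shift [ 0.4021  0.1506 -0.0478] turn [-0.5113  0.0014  0.4353] rows 5.0
```

Emit:
{"op": "step_arm", "data": {"series": [{"x": 0.402,"y": 0.15,"z": -0.048,"ax": -0.511,"ay": 0,"az": 0.435,"grip": 1},{"x": 0.402,"y": 0.15,"z": -0.048,"ax": -0.511,"ay": 0,"az": 0.435,"grip": 1},{"x": 0.402,"y": 0.15,"z": -0.048,"ax": -0.511,"ay": 0,"az": 0.435,"grip": 1},{"x": 0.402,"y": 0.15,"z": -0.048,"ax": -0.511,"ay": 0,"az": 0.435,"grip": 1},{"x": 0.402,"y": 0.15,"z": -0.048,"ax": -0.511,"ay": 0,"az": 0.435,"grip": 1},{"x": 0.402,"y": 0.15,"z": -0.048,"ax": -0.511,"ay": 0,"az": 0.435,"grip": 1}]}}

```text
time: 5.2
tool_pos: [0.6807, -0.0506, 0.4473]
tcp_rot: [-2.453, -0.892, -1.138]
wrist_force: [0.2, 0.2, -3.2]
width: 0.594
grip_force: 53.0
```

Emit:
{"op": "step_arm", "data": {"series": [{"x": 0,"y": 0,"z": 0,"ax": 0.771,"ay": 0,"az": 0.919,"grip": 1},{"x": 0,"y": 0,"z": 0,"ax": 0.771,"ay": 0,"az": 0.919,"grip": 1},{"x": 0,"y": 0,"z": 0,"ax": 0.771,"ay": 0,"az": 0.919,"grip": 1},{"x": 0,"y": 0,"z": 0,"ax": 0.771,"ay": 0,"az": 0.919,"grip": 1},{"x": 0,"y": 0,"z": 0,"ax": 0.771,"ay": 0,"az": 0.919,"grip": 1},{"x": 0,"y": 0,"z": 0,"ax": 0.771,"ay": 0,"az": 0.919,"grip": 1}]}}

```text
time: 5.8
tool_pos: [0.6794, -0.0523, 0.4429]
tcp_rot: [-2.16, -0.425, -0.705]
wrist_force: [-0.2, -0.4, -2.4]
width: 0.59
grip_force: 53.2
```

```bash
python3 - <<'E'
from h import *; from workcell import bot,imaging
s=bot.read_state();print(s["q"].round(2),s["tool_pos"],s["time"],s["wrist_force"].round(1),s["width"],s["grip_force"])
print((Ro.from_rotvec(s["tcp_rot"]).as_matrix()@[.766,0,-.643]*-1).round(2), (Ro.from_rotvec(s["tcp_rot"]).as_matrix()@pose(40,0).T[:,2]).round(2))
E
```

```text
[-0.56  0.19  1.61  1.01  1.58  0.5 ] [ 0.67935183 -0.05226047  0.44290804] 5.8 [-0.2 -0.4 -2.4] 0.5901003144066564 53.175015659071505
[-0.38  0.46 -0.8 ] [ 0.38 -0.46  0.8 ]
```

Emit:
{"op": "step_arm", "data": {"series": [{"x": 0,"y": 0,"z": 0,"ax": 0.771,"ay": 0,"az": 0.919,"grip": 1},{"x": 0,"y": 0,"z": 0,"ax": 0.771,"ay": 0,"az": 0.919,"grip": 1},{"x": 0,"y": 0,"z": 0,"ax": 0.771,"ay": 0,"az": 0.919,"grip": 1},{"x": 0,"y": 0,"z": 0,"ax": 0.771,"ay": 0,"az": 0.919,"grip": 1},{"x": 0,"y": 0,"z": 0,"ax": 0.771,"ay": 0,"az": 0.919,"grip": 1}]}}

```text
time: 6.3
tool_pos: [0.6795, -0.0509, 0.4447]
tcp_rot: [-1.778, -0.031, -0.314]
wrist_force: [-0.5, -0.2, -3.0]
width: 0.591
grip_force: 53.3
```

Emit:
{"op": "step_arm", "data": {"series": [{"x": 0,"y": 0,"z": 0,"ax": 0.771,"ay": 0,"az": 0.919,"grip": 1},{"x": 0,"y": 0,"z": 0,"ax": 0.771,"ay": 0,"az": 0.919,"grip": 1},{"x": 0,"y": 0,"z": 0,"ax": 0.771,"ay": 0,"az": 0.919,"grip": 1},{"x": 0,"y": 0,"z": 0,"ax": 0.771,"ay": 0,"az": 0.919,"grip": 1},{"x": 0,"y": 0,"z": 0,"ax": 0.771,"ay": 0,"az": 0.919,"grip": 1}]}}

```text
time: 6.8
tool_pos: [0.6794, -0.0497, 0.4459]
tcp_rot: [-1.333, 0.308, 0.041]
wrist_force: [0.3, -0.0, -3.0]
width: 0.593
grip_force: 53.4
```

```bash
python3 - <<'E'
from h import *; from workcell import bot,imaging
s=bot.read_state();print(s["q"].round(2),s["tool_pos"],s["time"],s["wrist_force"].round(1),s["width"],s["grip_force"])
print((Ro.from_rotvec(s["tcp_rot"]).as_matrix()@pose(40,0).T[:,2]).round(2))
E
```

```text
[-0.6   0.52  1.65  1.52  2.01  1.25] [ 0.67940763 -0.04971572  0.44593948] 6.8 [ 0.3 -0.  -3. ] 0.5932951206536562 53.41174516361207
[ 0.61 -0.73 -0.32]
```

Tracking as planned. Two more turns, then a hold upside down.

Emit:
{"op": "step_arm", "data": {"series": [{"x": 0,"y": 0,"z": 0,"ax": 0.771,"ay": 0,"az": 0.919,"grip": 1},{"x": 0,"y": 0,"z": 0,"ax": 0.771,"ay": 0,"az": 0.919,"grip": 1},{"x": 0,"y": 0,"z": 0,"ax": 0.771,"ay": 0,"az": 0.919,"grip": 1},{"x": 0,"y": 0,"z": 0,"ax": 0.771,"ay": 0,"az": 0.919,"grip": 1},{"x": 0,"y": 0,"z": 0,"ax": 0.771,"ay": 0,"az": 0.919,"grip": 1}]}}

```text
time: 7.3
tool_pos: [0.6792, -0.0491, 0.4477]
tcp_rot: [-0.839, 0.597, 0.363]
wrist_force: [0.3, -0.2, -2.7]
width: 0.593
grip_force: 53.5
```

Emit:
{"op": "step_arm", "data": {"series": [{"x": 0,"y": 0,"z": 0,"ax": 0.771,"ay": 0,"az": 0.919,"grip": 1},{"x": 0,"y": 0,"z": 0,"ax": 0.771,"ay": 0,"az": 0.919,"grip": 1},{"x": 0,"y": 0,"z": 0,"ax": 0.771,"ay": 0,"az": 0.919,"grip": 1},{"x": 0,"y": 0,"z": 0,"ax": 0.771,"ay": 0,"az": 0.919,"grip": 1},{"x": 0,"y": 0,"z": 0,"ax": 0.771,"ay": 0,"az": 0.919,"grip": 1},{"x": 0,"y": 0,"z": 0,"ax": 0.771,"ay": 0,"az": 0.919,"grip": 1}]}}

```text
time: 7.9
tool_pos: [0.6798, -0.0499, 0.4503]
tcp_rot: [-0.306, 0.835, 0.649]
wrist_force: [0.8, 0.1, -1.9]
width: 0.592
grip_force: 53.5
```

Emit:
{"op": "step_arm", "data": {"series": [{"x": 0,"y": 0,"z": 0,"ax": 0,"ay": 0,"az": 0,"grip": 1},{"x": 0,"y": 0,"z": 0,"ax": 0,"ay": 0,"az": 0,"grip": 1},{"x": 0,"y": 0,"z": 0,"ax": 0,"ay": 0,"az": 0,"grip": 1},{"x": 0,"y": 0,"z": 0,"ax": 0,"ay": 0,"az": 0,"grip": 1},{"x": 0,"y": 0,"z": 0,"ax": 0,"ay": 0,"az": 0,"grip": 1},{"x": 0,"y": 0,"z": 0,"ax": 0,"ay": 0,"az": 0,"grip": 1},{"x": 0,"y": 0,"z": 0,"ax": 0,"ay": 0,"az": 0,"grip": 1},{"x": 0,"y": 0,"z": 0,"ax": 0,"ay": 0,"az": 0,"grip": 1},{"x": 0,"y": 0,"z": 0,"ax": 0,"ay": 0,"az": 0,"grip": 1},{"x": 0,"y": 0,"z": 0,"ax": 0,"ay": 0,"az": 0,"grip": 1},{"x": 0,"y": 0,"z": 0,"ax": 0,"ay": 0,"az": 0,"grip": 1},{"x": 0,"y": 0,"z": 0,"ax": 0,"ay": 0,"az": 0,"grip": 1}]}}

```text
time: 9.1
tool_pos: [0.68, -0.0508, 0.4485]
tcp_rot: [-0.3, 0.838, 0.653]
wrist_force: [0.5, -0.9, -2.0]
width: 0.594
grip_force: 53.5
```

```bash
python3 - <<'E'
from h import *; from workcell import bot,imaging
s=bot.read_state();print(s["q"].round(2),s["tool_pos"],s["time"],s["wrist_force"].round(1),s["width"],s["grip_force"])
print((Ro.from_rotvec(s["tcp_rot"]).as_matrix()@pose(40,0).T[:,2]).round(2))
c=imaging.read_camera("scene");cv2.imwrite("pics/s2.png",c["img"][:,:,::-1])
E
```

```text
[-0.48  0.47  2.13  2.26  1.98  2.13] [ 0.67997707 -0.05077547  0.44848971] 9.1 [ 0.5 -0.9 -2. ] 0.5937112973703166 53.50575540214777
[-0.  0. -1.]
```

View pics/s2.png

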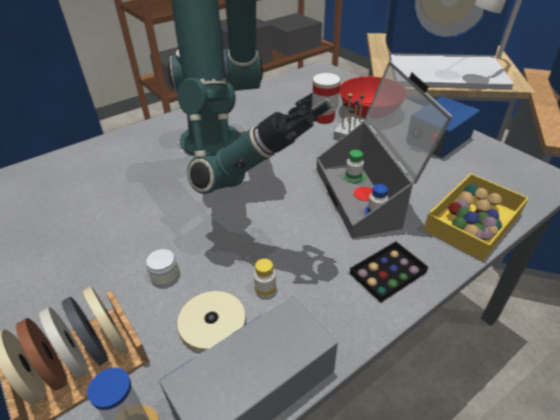

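The picture shows the bottle bottom-up at (326,98), cap pointing down and clear of everything. Next I turn it back upright.

Emit:
{"op": "step_arm", "data": {"series": [{"x": 0,"y": 0,"z": 0,"ax": 0,"ay": 0,"az": 0,"grip": 1},{"x": 0,"y": 0,"z": 0,"ax": 0,"ay": 0,"az": 0,"grip": 1},{"x": 0,"y": 0,"z": 0,"ax": -0.771,"ay": 0,"az": -0.919,"grip": 1},{"x": 0,"y": 0,"z": 0,"ax": -0.771,"ay": 0,"az": -0.919,"grip": 1},{"x": 0,"y": 0,"z": 0,"ax": -0.771,"ay": 0,"az": -0.919,"grip": 1},{"x": 0,"y": 0,"z": 0,"ax": -0.771,"ay": 0,"az": -0.919,"grip": 1},{"x": 0,"y": 0,"z": 0,"ax": -0.771,"ay": 0,"az": -0.919,"grip": 1}]}}

```text
time: 9.85
tool_pos: [0.6808, -0.0523, 0.45]
tcp_rot: [-0.843, 0.592, 0.358]
wrist_force: [0.2, -0.4, -1.6]
width: 0.597
grip_force: 53.5
```

Emit:
{"op": "step_arm", "data": {"series": [{"x": 0,"y": 0,"z": 0,"ax": -0.771,"ay": 0,"az": -0.919,"grip": 1},{"x": 0,"y": 0,"z": 0,"ax": -0.771,"ay": 0,"az": -0.919,"grip": 1},{"x": 0,"y": 0,"z": 0,"ax": -0.771,"ay": 0,"az": -0.919,"grip": 1},{"x": 0,"y": 0,"z": 0,"ax": -0.771,"ay": 0,"az": -0.919,"grip": 1},{"x": 0,"y": 0,"z": 0,"ax": -0.771,"ay": 0,"az": -0.919,"grip": 1}]}}

```text
time: 10.35
tool_pos: [0.6802, -0.0511, 0.451]
tcp_rot: [-1.337, 0.301, 0.035]
wrist_force: [0.2, 0.5, -1.3]
width: 0.598
grip_force: 53.4
```

Emit:
{"op": "step_arm", "data": {"series": [{"x": 0,"y": 0,"z": 0,"ax": -0.771,"ay": 0,"az": -0.919,"grip": 1},{"x": 0,"y": 0,"z": 0,"ax": -0.771,"ay": 0,"az": -0.919,"grip": 1},{"x": 0,"y": 0,"z": 0,"ax": -0.771,"ay": 0,"az": -0.919,"grip": 1},{"x": 0,"y": 0,"z": 0,"ax": -0.771,"ay": 0,"az": -0.919,"grip": 1},{"x": 0,"y": 0,"z": 0,"ax": -0.771,"ay": 0,"az": -0.919,"grip": 1}]}}

```text
time: 10.85
tool_pos: [0.6796, -0.0498, 0.451]
tcp_rot: [-1.779, -0.038, -0.32]
wrist_force: [0.1, 0.4, -1.7]
width: 0.587
grip_force: 53.3
```

Emit:
{"op": "step_arm", "data": {"series": [{"x": 0,"y": 0,"z": 0,"ax": -0.771,"ay": 0,"az": -0.919,"grip": 1},{"x": 0,"y": 0,"z": 0,"ax": -0.771,"ay": 0,"az": -0.919,"grip": 1},{"x": 0,"y": 0,"z": 0,"ax": -0.771,"ay": 0,"az": -0.919,"grip": 1},{"x": 0,"y": 0,"z": 0,"ax": -0.771,"ay": 0,"az": -0.919,"grip": 1},{"x": 0,"y": 0,"z": 0,"ax": -0.771,"ay": 0,"az": -0.919,"grip": 1}]}}

```text
time: 11.35
tool_pos: [0.6789, -0.0488, 0.4497]
tcp_rot: [-2.158, -0.43, -0.711]
wrist_force: [-0.1, -0.0, -2.1]
width: 0.592
grip_force: 53.3
```

Emit:
{"op": "step_arm", "data": {"series": [{"x": 0,"y": 0,"z": 0,"ax": -0.771,"ay": 0,"az": -0.919,"grip": 1},{"x": 0,"y": 0,"z": 0,"ax": -0.771,"ay": 0,"az": -0.919,"grip": 1},{"x": 0,"y": 0,"z": 0,"ax": -0.771,"ay": 0,"az": -0.919,"grip": 1},{"x": 0,"y": 0,"z": 0,"ax": -0.771,"ay": 0,"az": -0.919,"grip": 1},{"x": 0,"y": 0,"z": 0,"ax": -0.771,"ay": 0,"az": -0.919,"grip": 1},{"x": 0,"y": 0,"z": 0,"ax": -0.771,"ay": 0,"az": -0.919,"grip": 1}]}}

```text
time: 11.95
tool_pos: [0.679, -0.0493, 0.4467]
tcp_rot: [-2.451, -0.882, -1.136]
wrist_force: [0.1, -0.7, -2.1]
width: 0.594
grip_force: 53.3
```

```bash
python3 - <<'E'
from h import *; from workcell import bot,imaging
s=bot.read_state();print(s["q"].round(2),s["tool_pos"],s["time"],s["wrist_force"].round(1),s["width"],s["grip_force"])
print((Ro.from_rotvec(s["tcp_rot"]).as_matrix()@pose(40,0).T[:,2]).round(2))
R=pose(40,72)
# grasp-time bottle base in the tool frame: base (.4995,-.1495,0), tool (.5031,-.1339,.0319)
b=pose(40,80).T@(np.array([.4995,-.1495,0])-[.5031,-.1339,.0319]);print(b)
P=np.array([.5745,.207,.008])-R@b;print("place TCP",P)
delta(s,P+[0,0,.16],R)
E
```

```text
[-0.48 -0.07  1.8   0.88  1.18  0.14] [ 0.67895174 -0.04931112  0.44665046] 11.95 [ 0.1 -0.7 -2.1] 0.593875850594856 53.26082001440227
[ 0.01 -0.01  1.  ]
[-0.03471379 -0.0008364   0.0082573 ]
place TCP [0.58023607 0.22194716 0.0399    ]
shift [-0.2567 -0.5366  0.4722] turn [ 0.8045 -0.0059 -0.7057] rows 8.0
```

Emit:
{"op": "step_arm", "data": {"series": [{"x": -0.257,"y": -0.537,"z": 0.472,"ax": 0.805,"ay": -0.006,"az": -0.706,"grip": 1},{"x": -0.257,"y": -0.537,"z": 0.472,"ax": 0.805,"ay": -0.006,"az": -0.706,"grip": 1},{"x": -0.257,"y": -0.537,"z": 0.472,"ax": 0.805,"ay": -0.006,"az": -0.706,"grip": 1},{"x": -0.257,"y": -0.537,"z": 0.472,"ax": 0.805,"ay": -0.006,"az": -0.706,"grip": 1},{"x": -0.257,"y": -0.537,"z": 0.472,"ax": 0.805,"ay": -0.006,"az": -0.706,"grip": 1},{"x": -0.257,"y": -0.537,"z": 0.472,"ax": 0.805,"ay": -0.006,"az": -0.706,"grip": 1},{"x": -0.257,"y": -0.537,"z": 0.472,"ax": 0.805,"ay": -0.006,"az": -0.706,"grip": 1},{"x": -0.257,"y": -0.537,"z": 0.472,"ax": 0.805,"ay": -0.006,"az": -0.706,"grip": 1},{"x": -0.257,"y": -0.537,"z": 0.472,"ax": 0.805,"ay": -0.006,"az": -0.706,"grip": 1},{"x": -0.257,"y": -0.537,"z": 0.472,"ax": 0.805,"ay": -0.006,"az": -0.706,"grip": 1}]}}

```text
time: 12.95
tool_pos: [0.5822, 0.2193, 0.1982]
tcp_rot: [-2.001, -1.453, -0.93]
wrist_force: [0.8, -0.5, -2.4]
width: 0.593
grip_force: 53.4
```

```bash
python3 - <<'E'
from h import *; from workcell import bot,imaging
s=bot.read_state();print(s["q"].round(2),s["tool_pos"],s["time"],s["wrist_force"].round(1))
R=pose(40,72);P=np.array([.5802,.2219,.0399])
delta(s,P,R)
R0=Ro.from_rotvec(s["tcp_rot"]).as_matrix();print("up in tool",(R0.T@[0,0,1]).round(4))
print("cap centre expected",s["tool_pos"]+R0@[-.0347,-.0008,.0083]+[0,0,.085])
im=[]
C=[imaging.read_camera(n) for n in("top","scene")]
for c,n in zip(C,"ts"):
    for b in blobs(c,170,8,(120,60,420,300)):print(n,b,onz(c,b[0],s["tool_pos"][2]-.04+.085).round(4))
cv2.imwrite("pics/p3.png",np.hstack([cv2.resize(C[0]["img"][100:300,60:260],(390,390)),cv2.resize(C[1]["img"][60:240,290:470],(390,390))])[:,:,::-1])
E
```

```text
[-0.12  0.09  2.12  1.05  1.04 -0.42] [0.58221427 0.21933841 0.19823387] 12.95 [ 0.8 -0.5 -2.4]
shift [-0.2396 -0.0057  0.2071] turn [0.0024 0.0062 0.0005] rows 4.0
up in tool [ 0.7639  0.001  -0.6453]
cap centre expected [0.57651195 0.20431554 0.25136827]
t ([244.5, 113.6], [241, 110, 8, 8, 54]) [ 0.7304 -0.0137  0.2432]
t ([126.3, 195.4], [120, 184, 16, 23, 296]) [0.5768 0.2002 0.2432]
s ([360.7, 90.8], [339, 76, 42, 41, 927]) [0.4127 0.323  0.2432]
s ([374.3, 123.6], [367, 118, 15, 14, 158]) [0.5743 0.2115 0.2432]
s ([370.5, 148.2], [362, 144, 19, 8, 66]) [0.6515 0.1164 0.2432]
s ([362.7, 192.9], [354, 187, 19, 14, 202]) [ 0.7636 -0.0244  0.2432]
s ([382.5, 274.3], [378, 271, 10, 8, 61]) [ 0.946  -0.1604  0.2432]
```

View pics/p3.png

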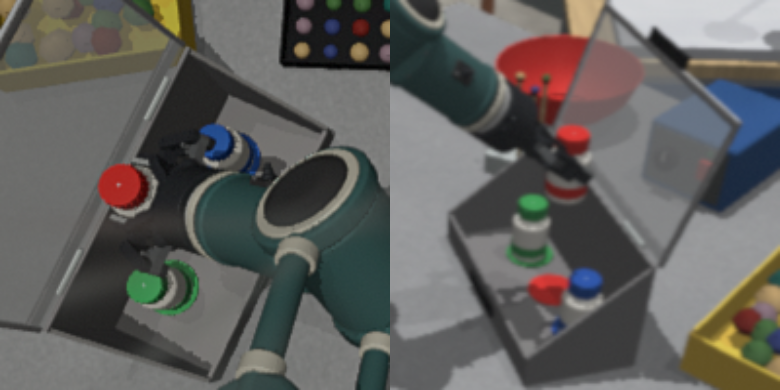

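```bash
python3 - <<'E'
from h import *; from workcell import bot,imaging
s=bot.read_state()
T,S=[imaging.read_camera(n) for n in("top","scene")]
a=blobs(T,170,8,(105,170,150,225));b=[x for x in blobs(S,170,8,(355,105,395,136))]
print(a,b,s["tool_pos"][2]-.0319)
for z in(.249,.251):print(onz(T,a[0][0],z))
for z in(.242,.244):print(onz(S,b[0][0],z))
print(tri(T,a[0][0],S,b[0][0]))
E
```

```text
[([122.6, 194.2], [110, 183, 26, 23, 452])] [([364.4, 109.7], [361, 105, 10, 12, 72]), ([374.4, 123.1], [367, 117, 15, 14, 161])] 0.16866908780469841
[0.5779532  0.20455888 0.249     ]
[0.57757499 0.20368142 0.251     ]
[0.50172935 0.24823891 0.242     ]
[0.50424013 0.24536721 0.244     ]
(array([0.56662513, 0.18043572, 0.29376322]), np.float64(0.00962954450628548))
```

Emit:
{"op": "step_arm", "data": {"series": [{"x": -0.04,"y": -0.006,"z": 0.037,"ax": 0,"ay": 0.006,"az": 0,"grip": 1},{"x": -0.1,"y": -0.006,"z": 0.088,"ax": 0,"ay": 0.006,"az": 0,"grip": 1},{"x": -0.15,"y": -0.006,"z": 0.13,"ax": 0,"ay": 0.006,"az": 0,"grip": 1},{"x": -0.19,"y": -0.006,"z": 0.164,"ax": 0,"ay": 0.006,"az": 0,"grip": 1},{"x": -0.217,"y": -0.006,"z": 0.188,"ax": 0,"ay": 0.006,"az": 0,"grip": 1},{"x": -0.23,"y": -0.006,"z": 0.199,"ax": 0,"ay": 0.006,"az": 0,"grip": 1},{"x": -0.233,"y": -0.006,"z": 0.202,"ax": 0,"ay": 0.006,"az": 0,"grip": 1},{"x": -0.233,"y": -0.006,"z": 0.202,"ax": 0,"ay": 0.006,"az": 0,"grip": 1},{"x": -0.233,"y": -0.006,"z": 0.202,"ax": 0,"ay": 0.006,"az": 0,"grip": 1}]}}

```text
time: 14.05
tool_pos: [0.5823, 0.2212, 0.047]
tcp_rot: [-1.998, -1.458, -0.94]
wrist_force: [-0.1, 0.1, -2.2]
width: 0.593
grip_force: 53.4
```

```bash
python3 - <<'E'
from h import *; from workcell import bot,imaging
s=bot.read_state();print(s["q"].round(2),s["tool_pos"],s["time"],s["wrist_force"].round(1))
R=pose(40,72);P=np.array([.5802,.2219,.0399])
delta(s,P,R)
R0=Ro.from_rotvec(s["tcp_rot"]).as_matrix();print("up in tool",(R0.T@[0,0,1]).round(4))
E
```

```text
[-0.11  0.34  2.18  1.26  0.91 -0.78] [0.58232153 0.22120953 0.04700594] 14.05 [-0.1  0.1 -2.2]
shift [-0.0109 -0.0046  0.0091] turn [ 0.0113 -0.0004  0.013 ] rows 1.0
up in tool [ 0.7661  0.009  -0.6426]
```

Emit:
{"op": "step_arm", "data": {"series": [{"x": -0.003,"y": -0.004,"z": 0.003,"ax": 0.011,"ay": 0,"az": 0.013,"grip": 1},{"x": -0.005,"y": -0.004,"z": 0.004,"ax": 0.011,"ay": 0,"az": 0.013,"grip": 1},{"x": -0.007,"y": -0.004,"z": 0.006,"ax": 0.011,"ay": 0,"az": 0.013,"grip": 1},{"x": -0.009,"y": -0.004,"z": 0.008,"ax": 0.011,"ay": 0,"az": 0.013,"grip": 1},{"x": -0.009,"y": -0.004,"z": 0.008,"ax": 0.011,"ay": 0,"az": 0.013,"grip": 1}]}}

```text
time: 14.55
tool_pos: [0.5794, 0.2225, 0.04]
tcp_rot: [-1.997, -1.45, -0.93]
wrist_force: [-0.7, -0.2, 1.5]
width: 0.586
grip_force: 53.7
```

```bash
python3 - <<'E'
from h import *; from workcell import bot,imaging
s=bot.read_state();print(s["tool_pos"],s["time"],s["wrist_force"].round(1),s["torque"].round(2))
delta(s,np.array([.5802,.2219,.0399]),pose(40,72))
E
```

```text
[0.57937167 0.22247201 0.0400206 ] 14.55 [-0.7 -0.2  1.5] [-0.21  0.13  0.07]
shift [-0.0006  0.0019 -0.0003] turn [-0.0036 -0.001  -0.0023] rows 1.0
```

Emit:
{"op": "step_arm", "data": {"series": [{"x": -0.001,"y": 0,"z": 0.001,"ax": 0,"ay": 0,"az": 0,"grip": 1},{"x": -0.001,"y": 0,"z": 0.001,"ax": 0,"ay": 0,"az": 0,"grip": -0.3},{"x": -0.001,"y": 0,"z": 0.001,"ax": 0,"ay": 0,"az": 0,"grip": -0.4},{"x": -0.001,"y": 0,"z": 0.001,"ax": 0,"ay": 0,"az": 0,"grip": -0.5},{"x": -0.001,"y": 0,"z": 0.001,"ax": 0,"ay": 0,"az": 0,"grip": -0.6},{"x": -0.001,"y": 0,"z": 0.001,"ax": 0,"ay": 0,"az": 0,"grip": -0.6},{"x": -0.001,"y": 0,"z": 0.001,"ax": 0,"ay": 0,"az": 0,"grip": -0.6}]}}

```text
time: 15.25
tool_pos: [0.5791, 0.2223, 0.0386]
tcp_rot: [-1.998, -1.451, -0.929]
wrist_force: [0.6, -0.5, 0.0]
width: 0.801
grip_force: 0.0
```

```bash
python3 - <<'E'
from h import *; from workcell import bot,imaging
s=bot.read_state();print(s["tool_pos"],s["time"],s["wrist_force"].round(1),s["torque"].round(2))
C=[imaging.read_camera(n) for n in("wrist","scene")]
cv2.imwrite("pics/p4.png",np.hstack([cv2.resize(C[0]["img"],(400,300)),cv2.resize(C[1]["img"][110:260,290:490],(400,300))])[:,:,::-1])
E
```

```text
[0.57913497 0.22227836 0.03861074] 15.25 [ 0.6 -0.5  0. ] [-0.38  0.09 -0.  ]
```

View pics/p4.png

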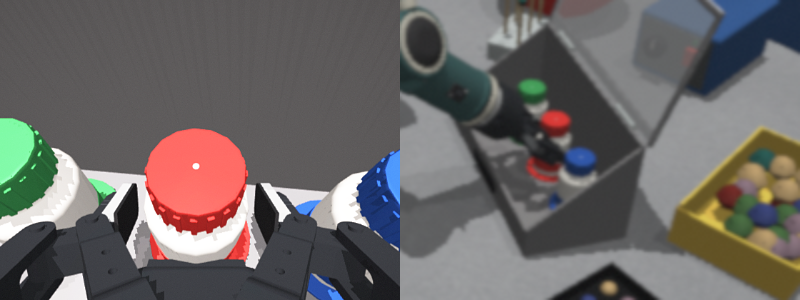

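The bottle stands free on the red pad, with open gaps at both fingers and its neighbours untouched. I'm backing straight out.

Emit:
{"op": "step_arm", "data": {"series": [{"x": 0,"y": 0,"z": -0.02,"ax": 0,"ay": 0,"az": 0,"grip": -0.6},{"x": 0,"y": 0,"z": -0.06,"ax": 0,"ay": 0,"az": 0,"grip": -0.6},{"x": 0,"y": 0,"z": -0.11,"ax": 0,"ay": 0,"az": 0,"grip": -0.6},{"x": 0,"y": 0,"z": -0.18,"ax": 0,"ay": 0,"az": 0,"grip": -0.6},{"x": 0,"y": 0,"z": -0.26,"ax": 0,"ay": 0,"az": 0,"grip": 0},{"x": 0.1,"y": 0,"z": -0.3,"ax": 0,"ay": 0,"az": 0,"grip": 1},{"x": 0.2,"y": 0,"z": -0.33,"ax": 0,"ay": 0,"az": 0,"grip": 1},{"x": 0.3,"y": 0,"z": -0.36,"ax": 0,"ay": 0,"az": 0,"grip": 1}]}}

```text
time: 16.15
tool_pos: [0.5657, 0.179, 0.2638]
tcp_rot: [-2.001, -1.449, -0.929]
wrist_force: [0.9, -0.1, -0.2]
width: 0.123
grip_force: 0.0
```

```bash
python3 - <<'E'
from h import *; from workcell import bot,imaging
s=bot.read_state();k=np.load("k.npy");print(s["q"].round(2),s["tool_pos"],s["time"],s["wrist_force"].round(1))
o=np.array([.567,.191]);x=np.array([.415,.910]);W=lambda bx,z:np.r_[o+x*bx,z]
q=s["q"]
for n,p,R in(("over front",W(0.0,.44),pose(88,72)),("behind hi",W(.15,.44),pose(88,72)),("behind lo",W(.15,.315),pose(88,72)),("end",W(-.04,.29),pose(88,72))):
    for t in(.5,1):
        p0,R0=fk2(s["q"],k)
        q,e=ik(np.array(p),R,k,q)
    print(n,p.round(4),q.round(2),round(e,4))
delta(s,W(0.0,.44),pose(88,72));delta(s,W(0.0,.44),pose(88,72),.5)
T,S=[imaging.read_camera(n) for n in("top","scene")]
for h,b in(((170,8),(110,180,200,240)),((105,125),(155,150,200,200)),((50,80),(115,230,165,265))):print([(v[0],onz(T,v[0],.093).round(4)) for v in blobs(T,*h,b)])
E
```

```text
[-0.2  -0.01  2.09  0.97  1.17 -0.34] [0.56570287 0.17895666 0.26376767] 16.15 [ 0.9 -0.1 -0.2]
over front [0.567 0.191 0.44 ] [0.27 0.05 1.48 0.03 1.6  0.58] 0.0
behind hi [0.6292 0.3275 0.44  ] [0.43 0.27 1.22 0.03 1.62 0.75] 0.0
behind lo [0.6292 0.3275 0.315 ] [0.43 0.28 1.44 0.03 1.4  0.74] 0.0
end [0.5504 0.1546 0.29  ] [0.21 0.02 1.77 0.03 1.33 0.52] 0.0
shift [ 0.285  -0.0059 -0.2088] turn [-0.0025 -1.5975 -0.0058] rows 6.0
shift [ 0.1425 -0.0029 -0.1044] turn [-0.0013 -0.7988 -0.0029] rows 3.0
[]
[([170.0, 167.4], array([0.6676, 0.1696, 0.093 ])), ([189.5, 179.1], array([0.6405, 0.125 , 0.093 ]))]
[([133.4, 246.7], array([0.4913, 0.2427, 0.093 ])), ([154.6, 250.3], array([0.4834, 0.196 , 0.093 ]))]
```

Emit:
{"op": "step_arm", "data": {"series": [{"x": 0.08,"y": -0.003,"z": -0.06,"ax": 0,"ay": -0.25,"az": 0,"grip": 1},{"x": 0.16,"y": -0.005,"z": -0.12,"ax": 0,"ay": -0.5,"az": 0,"grip": 1},{"x": 0.24,"y": -0.006,"z": -0.18,"ax": 0,"ay": -0.75,"az": 0,"grip": 1},{"x": 0.285,"y": -0.006,"z": -0.209,"ax": 0,"ay": -1.0,"az": 0,"grip": 1},{"x": 0.285,"y": -0.006,"z": -0.209,"ax": 0,"ay": -1.0,"az": 0,"grip": 1},{"x": 0.285,"y": -0.006,"z": -0.209,"ax": 0,"ay": -1.0,"az": 0,"grip": 1}]}}

```text
time: 16.85
tool_pos: [0.567, 0.1923, 0.4394]
tcp_rot: [-2.35, -1.712, -0.414]
wrist_force: [-0.2, -0.2, -0.6]
width: 0.005
grip_force: 0.0
```

```bash
python3 - <<'E'
from h import *; from workcell import bot,imaging
s=bot.read_state();print(s["q"].round(2),s["tool_pos"],s["time"])
o=np.array([.567,.191]);x=np.array([.415,.910]);W=lambda bx,z:np.r_[o+x*bx,z]
delta(s,W(.15,.44),pose(88,72))
s["tool_pos"]=W(.15,.44);s["tcp_rot"]=Ro.from_matrix(pose(88,72)).as_rotvec();delta(s,W(.15,.315),pose(88,72))
s["tool_pos"]=W(.15,.315);delta(s,W(-.04,.29),pose(88,72))
T,S=[imaging.read_camera(n) for n in("top","scene")]
for b in((110,180,200,240),):print([(v[0],onz(T,v[0],.093).round(4)) for v in blobs(T,170,8,b)])
print(blobs(S,170,8,(340,150,400,215)))
for c in (T,S):
    m=(c["img"].max(2)<28).astype(np.uint8);n,l,st,ce=cv2.connectedComponentsWithStats(m)
    print([(ce[i].round(),st[i].tolist()) for i in range(1,n) if st[i][4]>80 and (ce[i][0]<80 or c is S and ce[i][1]<130 and ce[i][0]>380)])
E
```

```text
[ 0.1  -0.06  1.62  0.32  1.44  0.39] [0.56703347 0.19229056 0.43939652] 16.85
shift [0.2781 0.0355 0.1   ] turn [-0.0012 -0.6     0.0046] rows 3.0
shift [-0.0087 -0.      0.2498] turn [ 0.  0. -0.] rows 3.0
shift [-0.3791 -0.0431  0.0368] turn [ 0.  0. -0.] rows 4.0
[([150.9, 209.2], array([0.5734, 0.2083, 0.093 ])), ([168.9, 214.9], array([0.5605, 0.1679, 0.093 ]))]
[([367.5, 171.0], [361, 165, 15, 13, 156]), ([360.8, 194.8], [354, 189, 17, 12, 97])]
[(array([33., 93.]), [20, 0, 46, 174, 888]), (array([ 58., 103.]), [35, 28, 49, 178, 4465]), (array([ 53., 235.]), [50, 224, 5, 23, 82]), (array([ 54., 299.]), [51, 268, 6, 61, 244]), (array([ 52., 403.]), [34, 375, 39, 45, 1096])]
[]
```

Emit:
{"op": "step_arm", "data": {"series": [{"x": 0.278,"y": 0.036,"z": 0.1,"ax": 0,"ay": -0.6,"az": 0,"grip": 1},{"x": 0.278,"y": 0.036,"z": 0.1,"ax": 0,"ay": -0.6,"az": 0,"grip": 1},{"x": 0.278,"y": 0.036,"z": 0.1,"ax": 0,"ay": -0.6,"az": 0,"grip": 1},{"x": 0.278,"y": 0.036,"z": 0.1,"ax": 0,"ay": -0.6,"az": 0,"grip": 1},{"x": 0.278,"y": 0.036,"z": 0.1,"ax": 0,"ay": -0.6,"az": 0,"grip": 1},{"x": 0.278,"y": 0.036,"z": 0.1,"ax": 0,"ay": -0.6,"az": 0,"grip": 1}]}}

```text
time: 17.55
tool_pos: [0.6294, 0.3245, 0.4367]
tcp_rot: [-2.525, -1.831, -0.036]
wrist_force: [-0.8, 0.1, 0.3]
width: 0.002
grip_force: 0.0
```

Emit:
{"op": "step_arm", "data": {"series": [{"x": -0.002,"y": 0,"z": 0.07,"ax": 0,"ay": 0,"az": 0,"grip": 1},{"x": -0.005,"y": 0,"z": 0.14,"ax": 0,"ay": 0,"az": 0,"grip": 1},{"x": -0.007,"y": 0,"z": 0.2,"ax": 0,"ay": 0,"az": 0,"grip": 1},{"x": -0.009,"y": 0,"z": 0.25,"ax": 0,"ay": 0,"az": 0,"grip": 1},{"x": -0.009,"y": 0,"z": 0.25,"ax": 0,"ay": 0,"az": 0,"grip": 1}]}}

```text
time: 18.05
tool_pos: [0.6279, 0.3234, 0.3112]
tcp_rot: [-2.525, -1.83, -0.036]
wrist_force: [-1.1, -0.4, -0.2]
width: -0.001
grip_force: 0.0
```

```bash
python3 - <<'E'
from h import *; from workcell import bot,imaging
s=bot.read_state();print(s["q"].round(2),s["tool_pos"],s["time"],s["wrist_force"].round(1))
o=np.array([.567,.191]);x=np.array([.415,.910]);W=lambda bx,z:np.r_[o+x*bx,z]
delta(s,W(-.04,.29),pose(88,72))
T,S=[imaging.read_camera(n) for n in("top","scene")]
cv2.imwrite("pics/p5.png",np.hstack([cv2.resize(T["img"][60:300,0:240],(400,400)),cv2.resize(S["img"][30:210,300:480],(400,400))])[:,:,::-1])
E
```

```text
[0.43 0.28 1.44 0.03 1.4  0.74] [0.62791597 0.32336181 0.31124846] 18.05 [-1.1 -0.4 -0.2]
shift [-0.3702 -0.042   0.0308] turn [-0.0095  0.0054 -0.0052] rows 4.0
```

View pics/p5.png

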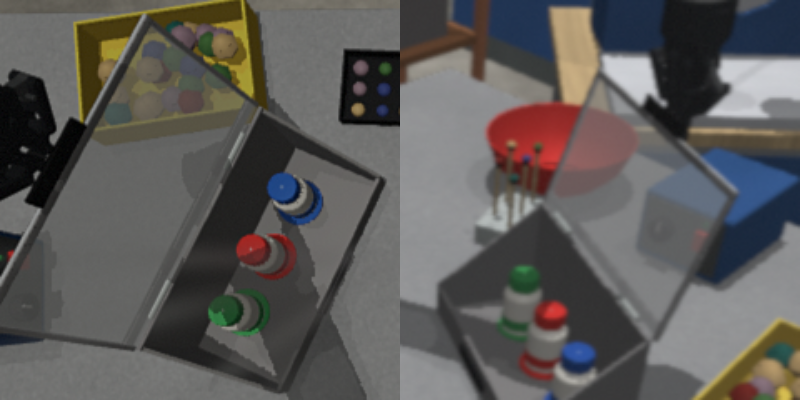

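All three bottles stand on their pads, and the shut fingers are behind the tab. I'm pulling the lid forward gently.

Emit:
{"op": "step_arm", "data": {"series": [{"x": -0.02,"y": -0.002,"z": 0,"ax": 0,"ay": 0,"az": 0,"grip": 1},{"x": -0.04,"y": -0.004,"z": 0,"ax": 0,"ay": 0,"az": 0,"grip": 1},{"x": -0.06,"y": -0.007,"z": 0,"ax": 0,"ay": 0,"az": 0,"grip": 1},{"x": -0.08,"y": -0.009,"z": 0,"ax": 0,"ay": 0,"az": 0,"grip": 1},{"x": -0.1,"y": -0.011,"z": 0,"ax": 0,"ay": 0,"az": 0,"grip": 1},{"x": -0.12,"y": -0.013,"z": 0,"ax": 0,"ay": 0,"az": 0,"grip": 1},{"x": -0.14,"y": -0.016,"z": 0,"ax": 0,"ay": 0,"az": 0,"grip": 1},{"x": -0.16,"y": -0.018,"z": 0,"ax": 0,"ay": 0,"az": 0,"grip": 1},{"x": -0.18,"y": -0.02,"z": 0,"ax": 0,"ay": 0,"az": 0,"grip": 1},{"x": -0.2,"y": -0.022,"z": 0,"ax": 0,"ay": 0,"az": 0,"grip": 1}]}}

```text
time: 19.15
tool_pos: [0.5875, 0.234, 0.3093]
tcp_rot: [-2.523, -1.834, -0.039]
wrist_force: [-0.5, 1.4, -0.2]
width: 0.004
grip_force: 0.5
```

Emit:
{"op": "step_arm", "data": {"series": [{"x": -0.02,"y": -0.002,"z": 0.003,"ax": 0,"ay": 0,"az": 0,"grip": 1},{"x": -0.04,"y": -0.004,"z": 0.006,"ax": 0,"ay": 0,"az": 0,"grip": 1},{"x": -0.06,"y": -0.007,"z": 0.01,"ax": 0,"ay": 0,"az": 0,"grip": 1},{"x": -0.08,"y": -0.009,"z": 0.014,"ax": 0,"ay": 0,"az": 0,"grip": 1},{"x": -0.1,"y": -0.011,"z": 0.018,"ax": 0,"ay": 0,"az": 0,"grip": 1},{"x": -0.12,"y": -0.013,"z": 0.022,"ax": 0,"ay": 0,"az": 0,"grip": 1},{"x": -0.14,"y": -0.016,"z": 0.026,"ax": 0,"ay": 0,"az": 0,"grip": 1},{"x": -0.155,"y": -0.018,"z": 0.03,"ax": 0,"ay": 0,"az": 0,"grip": 1},{"x": -0.17,"y": -0.02,"z": 0.03,"ax": 0,"ay": 0,"az": 0,"grip": 1}]}}

```text
time: 20.05
tool_pos: [0.5519, 0.1568, 0.2917]
tcp_rot: [-2.523, -1.834, -0.04]
wrist_force: [1.0, 0.0, 0.1]
width: -0.001
grip_force: 0.0
```

```bash
python3 - <<'E'
from h import *; from workcell import bot,imaging
s=bot.read_state();print(s["q"].round(2),s["tool_pos"],s["time"],s["wrist_force"].round(1))
T,S=[imaging.read_camera(n) for n in("top","scene")]
cv2.imwrite("pics/p6.png",np.hstack([cv2.resize(T["img"][60:300,0:240],(400,400)),cv2.resize(S["img"][30:240,290:500],(400,400))])[:,:,::-1])
E
```

```text
[0.21 0.03 1.76 0.03 1.34 0.52] [0.55191025 0.15680747 0.29167846] 20.05 [1.  0.  0.1]
```

View pics/p6.png

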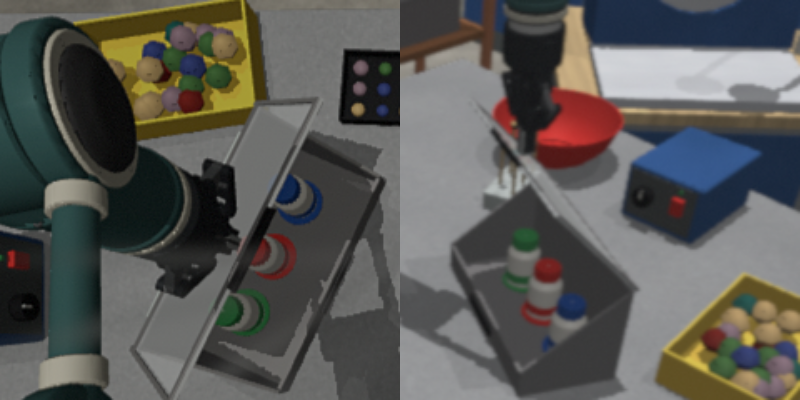

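The lid has passed upright and leans well forward over the bottles. I'll lift away and let it fall shut.

Emit:
{"op": "step_arm", "data": {"series": [{"x": 0.02,"y": 0,"z": -0.06,"ax": 0,"ay": 0,"az": 0,"grip": 1},{"x": 0.03,"y": 0,"z": -0.14,"ax": 0,"ay": 0,"az": 0,"grip": 1},{"x": 0.03,"y": 0,"z": -0.2,"ax": 0,"ay": 0,"az": 0,"grip": 1},{"x": 0.03,"y": 0,"z": -0.2,"ax": 0,"ay": 0,"az": 0,"grip": 1},{"x": 0.03,"y": 0,"z": -0.2,"ax": 0,"ay": 0,"az": 0,"grip": 1},{"x": 0.03,"y": 0,"z": -0.2,"ax": 0,"ay": 0,"az": 0,"grip": 1},{"x": 0.03,"y": 0,"z": -0.2,"ax": 0,"ay": 0,"az": 0,"grip": 1},{"x": 0.03,"y": 0,"z": -0.2,"ax": 0,"ay": 0,"az": 0,"grip": 1},{"x": 0.03,"y": 0,"z": -0.2,"ax": 0,"ay": 0,"az": 0,"grip": 1},{"x": 0.03,"y": 0,"z": -0.2,"ax": 0,"ay": 0,"az": 0,"grip": 1},{"x": 0.03,"y": 0,"z": -0.2,"ax": 0,"ay": 0,"az": 0,"grip": 1},{"x": 0.03,"y": 0,"z": -0.2,"ax": 0,"ay": 0,"az": 0,"grip": 1}]}}

```text
time: 21.35
tool_pos: [0.5563, 0.1685, 0.3926]
tcp_rot: [-2.523, -1.834, -0.041]
wrist_force: [0.6, -0.1, -0.1]
width: 0.001
grip_force: 0.0
```

Emit:
{"op": "step_arm", "data": {"series": [{"x": 0.1,"y": 0,"z": 0,"ax": 0,"ay": 0,"az": 0,"grip": 1},{"x": 0.2,"y": 0,"z": 0,"ax": 0,"ay": 0,"az": 0,"grip": 1},{"x": 0.3,"y": 0,"z": 0,"ax": 0,"ay": 0,"az": 0,"grip": 1},{"x": 0.35,"y": 0,"z": 0,"ax": 0,"ay": 0,"az": 0,"grip": 1},{"x": 0.35,"y": 0,"z": 0,"ax": 0,"ay": 0,"az": 0,"grip": 1},{"x": 0.35,"y": 0,"z": 0,"ax": 0,"ay": 0,"az": 0,"grip": 1},{"x": 0.35,"y": 0,"z": 0,"ax": 0,"ay": 0,"az": 0,"grip": 1},{"x": 0.35,"y": 0,"z": 0,"ax": 0,"ay": 0,"az": 0,"grip": 1},{"x": 0.35,"y": 0,"z": 0,"ax": 0,"ay": 0,"az": 0,"grip": 1},{"x": 0.35,"y": 0,"z": 0,"ax": 0,"ay": 0,"az": 0,"grip": 1},{"x": 0.35,"y": 0,"z": 0,"ax": 0,"ay": 0,"az": 0,"grip": 1},{"x": 0.35,"y": 0,"z": 0,"ax": 0,"ay": 0,"az": 0,"grip": 1}]}}

```text
time: 22.55
tool_pos: [0.6103, 0.3347, 0.3987]
tcp_rot: [-2.524, -1.834, -0.041]
wrist_force: [0.7, -0.2, -1.0]
width: 0.001
grip_force: 0.0
```

Emit:
{"op": "step_arm", "data": {"series": [{"x": 0,"y": 0,"z": 0,"ax": 0,"ay": 0,"az": 0,"grip": 1},{"x": 0,"y": 0,"z": 0,"ax": 0,"ay": 0,"az": 0,"grip": 1},{"x": 0,"y": 0,"z": 0,"ax": 0,"ay": 0,"az": 0,"grip": 1},{"x": 0,"y": 0,"z": 0,"ax": 0,"ay": 0,"az": 0,"grip": 1},{"x": 0,"y": 0,"z": 0,"ax": 0,"ay": 0,"az": 0,"grip": 1},{"x": 0,"y": 0,"z": 0,"ax": 0,"ay": 0,"az": 0,"grip": 1},{"x": 0,"y": 0,"z": 0,"ax": 0,"ay": 0,"az": 0,"grip": 1},{"x": 0,"y": 0,"z": 0,"ax": 0,"ay": 0,"az": 0,"grip": 1},{"x": 0,"y": 0,"z": 0,"ax": 0,"ay": 0,"az": 0,"grip": 1},{"x": 0,"y": 0,"z": 0,"ax": 0,"ay": 0,"az": 0,"grip": 1},{"x": 0,"y": 0,"z": 0,"ax": 0,"ay": 0,"az": 0,"grip": 1},{"x": 0,"y": 0,"z": 0,"ax": 0,"ay": 0,"az": 0,"grip": 1}]}}

```text
time: 23.75
tool_pos: [0.6103, 0.3349, 0.3986]
tcp_rot: [-2.523, -1.834, -0.041]
wrist_force: [0.9, -0.2, 0.1]
width: -0.001
grip_force: 0.0
```

Emit:
{"op": "step_arm", "data": {"series": [{"x": 0,"y": 0,"z": 0,"ax": 0,"ay": 0,"az": 0,"grip": 1},{"x": 0,"y": 0,"z": 0,"ax": 0,"ay": 0,"az": 0,"grip": 1},{"x": 0,"y": 0,"z": 0,"ax": 0,"ay": 0,"az": 0,"grip": 1},{"x": 0,"y": 0,"z": 0,"ax": 0,"ay": 0,"az": 0,"grip": 1},{"x": 0,"y": 0,"z": 0,"ax": 0,"ay": 0,"az": 0,"grip": 1},{"x": 0,"y": 0,"z": 0,"ax": 0,"ay": 0,"az": 0,"grip": 1},{"x": 0,"y": 0,"z": 0,"ax": 0,"ay": 0,"az": 0,"grip": 1},{"x": 0,"y": 0,"z": 0,"ax": 0,"ay": 0,"az": 0,"grip": 1}]}}

```text
time: 24.55
tool_pos: [0.6103, 0.3349, 0.3986]
tcp_rot: [-2.523, -1.834, -0.041]
wrist_force: [-0.6, -0.2, -0.6]
width: -0.002
grip_force: 0.0
```

```bash
python3 - <<'E'
from h import *; from workcell import bot,imaging
s=bot.read_state();print(s["tool_pos"],s["time"],s["wrist_force"].round(1))
T,S=[imaging.read_camera(n) for n in("top","scene")]
cv2.imwrite("pics/p7.png",np.hstack([cv2.resize(T["img"][60:360,0:400],(400,300)),cv2.resize(S["img"][90:300,230:510],(400,300))])[:,:,::-1])
# expected tab centre when shut: 197 mm along lid, 0.64 below level to the front
o=np.array([.567,.191]);x=np.array([.415,.910])
p=np.r_[o+x*(.065-.197*np.cos(.64)),.16-.197*np.sin(.64)]
for c in(T,S):
    v=c["R"]@p+c["t"];print("tab exp px",c["fx"]*v[0]/v[2]+c["cx"],c["fy"]*v[1]/v[2]+c["cy"])
for b in((330,140,380,190),):print([(v[0],v[1][4]) for v in blobs(T,18,35,b)])
E
```

```text
[0.61029209 0.33487087 0.39858621] 24.55 [-0.6 -0.2 -0.6]
tab exp px 201.60094244353664 231.41523958838337
tab exp px 329.36131590339875 189.2664921947195
[([351.6, 162.1], 257), ([343.0, 176.4], 35)]
```

View pics/p7.png

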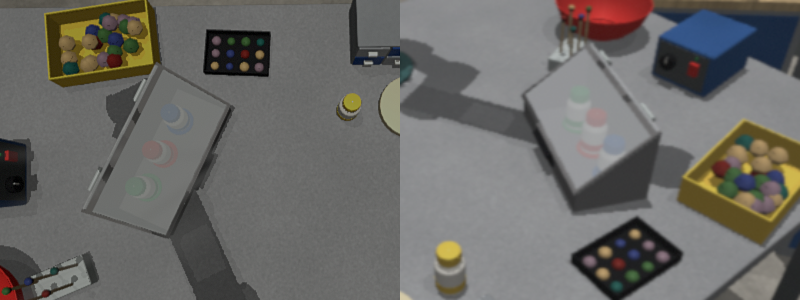

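```bash
python3 - <<'E'
from h import *; from workcell import bot,imaging
T,S=[imaging.read_camera(n) for n in("top","scene")]
a=cv2.resize(T["img"][190:280,150:260],(400,327),interpolation=cv2.INTER_CUBIC);b=cv2.resize(S["img"][140:240,310:430],(392,327),interpolation=cv2.INTER_CUBIC)
o=np.array([.567,.191]);x=np.array([.415,.910]);y=np.array([-.910,.415])
def px(c,p):
    v=c["R"]@p+c["t"];return np.array([c["fx"]*v[0]/v[2]+c["cx"],c["fy"]*v[1]/v[2]+c["cy"]])
for ang,col in((0,(0,255,0)),(.1,(255,255,0))):
  for u in(-.168,-.045,.045,.168):
    t=.64-ang;p=np.r_[o+x*(.065-.187*np.cos(t))+y*u,.16-.187*np.sin(t)+.003]
    for im,c,x0,y0,f in((a,T,150,190,400/110),(b,S,310,140,392/120)):
        q=((px(c,p)-[x0,y0])*f).astype(int);cv2.circle(im,tuple(q.tolist()),4,col,1)
cv2.imwrite("pics/p8.png",np.hstack([a,b])[:,:,::-1])
E
```

```text
(no output)
```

View pics/p8.png

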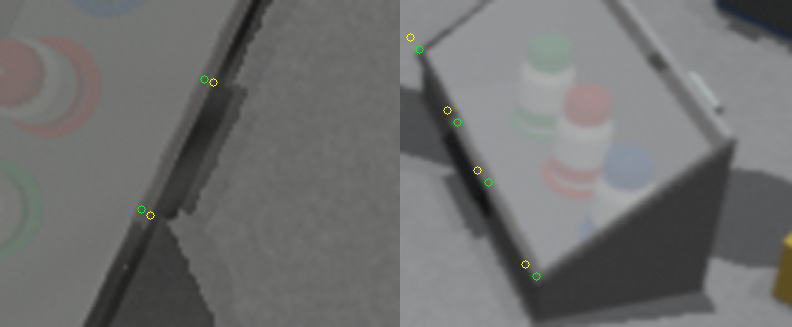

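The front corners of the lid fall on the shut marks (green, e.g. (537,276)) and not on the 0.1 rad marks, so the lid is down. The bottles stand upright under it, and the gripper touches nothing.

```bash
python3 -c "
from workcell import bot
print(bot.finish_job())"
```

```text
the job is handed in; nothing more can be done
None
```

I turned the red bottle bottom-up for over a second and stood it upright on the red pad, then shut the lid (on the last pictures) and handed the job in at about 25 s; the blue, green and yellow bottles still stand in place, and I went nowhere near the tin but did not re-measure it at the end.

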